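# Close up a small organ wind chest: pallet, cover board, quarter-turn cam

### The arm

A 6-joint arm with a two-finger parallel gripper is mounted at the origin on the work surface. World frame = base frame: x ahead of the robot, y to its left, z up, the work surface at z = 0. Lengths are in m, angles in rad, forces in N, time in s.
With the tool pointing down it reaches from about 0.375 to 0.9 m from the base axis. Payload 3.1 kg.
Tool frame: the origin (TCP) lies midway between the tips of the shut fingers; the grasp point (between the pads) lies 19 mm behind it; z points along the fingers, x is the direction in which the jaws open and shut, and the axes are right-handed (so a half turn about z gives the same grasp; the last joint's range is limited). The gripper opens to 87 mm and grips with 3 to 60 N. Pads are 19 mm wide; open, the fingers measure 117 mm over their backs; the gripper's body (75 mm by 190 mm) begins 51 mm behind the grasp point.
Start: joints at [-1.484, 0.527, 1.433, -0, 1.181, -0.178], TCP at [0.164, -0.603, 0.223] pointing down, gripper open.
Joint ranges: [-3.08, 3.08], [-0.75, 2.2], [0.22, 2.44], [-1.43, 4.57], [0, 2.65], [-2.85, 2.85]. Speed limits (rad/s): [2.79, 2.79, 3.14, 3.14, 3.14, 3.14].

### API

Orientations are given as a unit quaternion [x, y, z, w].
In Python, from rig import * gives the robot as it stands.
- The arm moves only by the tool drive_tool, never from a script. Its argument "plan" is a list of rows, each an object with "offset": the shift along the tool's x, y, z in cm, a list of three; "delta_rot": the turn, a rotation vector about the tool's x, y, z in degrees, a list of three; "jaw": the finger opening in cm, from 0 to 8.7. In form: [{"offset": [dx, dy, dz], "delta_rot": [wx, wy, wz], "jaw": jaw}, ...]. A call has exactly 8 rows; each row is the pose to reach, as a shift and turn from the pose commanded when the call began, along the tool's axes at that moment; what a row does not reach only later rows make up. A row lasts 1/12 s, in which the tool goes at most 41.7 mm and 7.16 degrees, less where a joint would pass 70% of its speed; a pose out of reach is approached as far as the arm can. A call with a gripper value outside its range is refused whole. The fingers move at their own pace and stop on an object; "squeeze" is the grip in N (left out, the last holds). Time passes only in rows, so rows that repeat a pose let the fingers close, or fill a call up. It gives the time, the measured TCP pose, the force and the opening at its end, in the units of the state.
- get_obs(): the state, without advancing time (a new reading comes with each control period).
- camera(name): name is "side" or "top" or "wrist"; returns the picture (420x560x3 uint8, red, green, blue); there is no depth.
- calibration(name): a dict with "K" (3x3 intrinsics, pixels), "pose" (4x4, takes a point from camera to world coordinates); the wrist camera has in their place "tool_from_camera" (4x4, takes a point from camera to tool coordinates, whose origin is the TCP and whose axes are the tool frame's). Camera axes: x right, y down, z forward; pixel columns grow to the right and rows downward; lengths in m; the calibration is good to about 2 mm. A picture is of the moment at which its call begins: read the wrist's pose just before it. calibration takes no time and is no camera call.
- hand_in(): hands the job in, once; it reports no verdict.
The state is a dict: "time": time; "q": joint angles; "joint_velocities": joint speeds; "joint_torque": joint torques, N m; "position": TCP position; "tool_rot": TCP orientation; "ft_force": force on the tool from outside, world axes, zero at the start; "moment": the same for the moment, N m; "grip_width": finger opening in m.
Only numpy, scipy, OpenCV 4.12 (cv2) and the standard library are available. Lean on these libraries where they do the work, as an engineer would, in place of code of your own. Each camera call takes 0.05 s, during which the arm holds its last target.

### The job

Close up the small wind chest on the bench: set the dark wooden pallet flat on the bottom of its well, then fit the green cover board over it, both handle up, the board fully home in its rebate and flush with the rim. Lock the board with the red-handled cam: push it fully down and turn it its full quarter turn, so that its steel tongue lies over the board. Set the parts down gently rather than dropping them, and do not knock over the amber jar.

Things in the scene. Friction and masses are not known exactly. Their poses are not given: they have to be found in the camera images.
- chest: Fixed wooden wind chest, open upwards, 124 mm along its x, 249 mm along its y (from y = -112 to +137 mm), 62 mm high. Origin on the bench under the centre of the well, z up. The opening is stepped: an upper rebate 84 mm (x) by 180 mm (y) and 12 mm deep, from the rim at z = 62 mm to a ledge at z = 50 mm, and inside it a well 56 mm (x) by 150 mm (y) going on down to its floor at z = 8 mm, both centred on the origin. The cam stands on the wide end rail at x = 0, y = +113 mm.
- chest_well (a point): Centre of the floor of the well, 8 mm above the bench, axes as the chest's. The pallet's origin belongs here, its y along the chest's y (either way round).
- chest_seat (a point): Centre of the rebate at the height of its ledge, 50 mm above the bench, axes as the chest's. The board's origin belongs here, its y along the chest's y (either way round).
- pallet: Loose dark wooden pallet, 48 mm (x) by 134 mm (y) by 12 mm thick, two thin brass strips across it; on its middle a white handle block 26 mm (x) by 20 mm (y), from z = 12 to 38 mm. Origin at the centre of its underside, z up through the handle. About 0.09 kg. The same when turned half round. It lies on the bench, handle up, to the left or right of the chest.
- pallet_top (a point): Centre of the top of the pallet's handle, 38 mm above the pallet's origin; axes as the pallet's.
- board: Loose green-painted cover board, 78 mm (x) by 174 mm (y) by 12 mm thick, two thin dark lines along it; on its middle a pale wooden handle block 40 mm (x) by 20 mm (y), from z = 12 to 40 mm. Origin at the centre of its underside, z up through the handle. About 0.17 kg. The same when turned half round. It lies on the bench, handle up, on the other side of the chest from the pallet.
- board_top (a point): Centre of the top of the board's handle, 40 mm above the board's origin; axes as the board's.
- cam_grip (a point): Centre of the top of the cam's red bar handle, on the cam's upright turning axis; it sinks and turns with the cam. The bar is 50 mm long (along this point's x), 12 mm thick (y) and 26 mm high; its top is 40 mm above the chest's rim when the cam is up. Under the bar is a steel tongue 18 mm wide and 6 mm thick that reaches 42 mm from the axis along this point's -x and 12 mm along its +x.
- cam_push (a joint): How far the cam has been pushed down, m: 0 up (tongue's underside 8 mm above the rim), 0.007 fully down (1 mm above it, and above a board that is fully home). It takes about 4 N and stays where it is left.
- cam_turn (a joint): Turn of the cam, rad, growing anticlockwise seen from above: 0 with the tongue along the chest's -x, clear of the opening; 1.571 (the stop) with the tongue along the chest's -y, over the end of the board. It turns with about 0.04 N m and stays where it is left, up or down.
- jar: Amber glass jar with a white cap, 56 mm across, 85 mm high, standing on the bench between the robot and the chest. Origin at the centre of its base.
Not all that is in view belongs to the job. What is shaped like the pallet but purple is not meant. Of the things that look like the board, the smaller one is meant.

How it is judged:
On the way, in this order (a step that is already met when the one before it is completed fails the run):
1. the pallet lies flat on the floor of the well, handle up, released (horizontal distance between pallet and chest_well below 0.012 m and z of pallet in the frame of chest_well between -0.004 and 0.004 m and z of pallet_top in the frame of chest_well above 0.03 m and angle between the z axis of pallet and the z axis of chest_well, either way round below 0.05 rad and contact force between the fingers and pallet below 0.1 N and linear speed of pallet below 0.02 m/s), for 0.2 s.
2. the board lies fully home in the rebate over the pallet, handle up, released (horizontal distance between pallet and chest_well below 0.012 m and z of pallet in the frame of chest_well between -0.004 and 0.004 m and z of pallet_top in the frame of chest_well above 0.03 m and angle between the z axis of pallet and the z axis of chest_well, either way round below 0.05 rad and horizontal distance between board and chest_seat below 0.006 m and z of board in the frame of chest_seat between -0.003 and 0.003 m and z of board_top in the frame of chest_seat above 0.03 m and angle between the z axis of board and the z axis of chest_seat, either way round below 0.05 rad and angle between the y axis of board and the y axis of chest_seat, either way round below 0.1 rad and contact force between the fingers and board below 0.1 N and linear speed of board below 0.02 m/s), for 0.2 s.
At the end, for the whole second after the job is handed in: Pallet on the well floor (12 mm sideways, 4 mm height); board home in the rebate (6 mm sideways, 3 mm height, 0.1 rad in yaw); both flat to 0.05 rad, handle up, released, still; cam pushed 5 mm or more down and turned past 1.38 rad; jar upright (0.3 rad) (all of step 2 and contact force between the fingers and pallet below 0.1 N and linear speed of pallet below 0.02 m/s and value of joint cam_push above 0.005 m and value of joint cam_turn above 1.38 rad and angle between jar's own z axis and vertical below 0.3 rad); the robot touches nothing.
It fails at once if the pallet is dropped or thrown: faster than 0.7 m/s (a fall of about 25 mm) while not held (linear speed of pallet above 0.7 m/s and contact force between the fingers and pallet below 0.05 N).
It fails at once if the board is dropped or thrown: faster than 0.7 m/s (a fall of about 25 mm) while not held (linear speed of board above 0.7 m/s and contact force between the fingers and board below 0.05 N).
It fails at once if the amber jar is knocked over (tilted past 0.5 rad) (angle between jar's own z axis and vertical above 0.5 rad).
It also fails if it takes over 72 s, if anything falls off the work surface, if the arm or the gripper's body presses on something with over 40 N, if the wrist force passes 120 N, or if a joint passes its speed limit or range.

## Working session

There is one attempt and no reset: what is moved stays moved. The work goes in short steps, Python scripts to look and compute and a tool call to move; the robot and the scene stay as the last step left them, time stands still between calls to the robot, and variables do not carry over. Pictures are saved under pics/ and viewed, and the job is handed in when it is done.

Besides the shell and the picture viewer there is one more tool, called after "Request:" by a JSON object that holds its "method" and its "body", one argument or row to a line. drive_tool: Moves the arm, as the interface text tells. Its arguments: {"type":"object","properties":{"plan":{"type":"array","items":{"type":"object","properties":{"offset":{"type":"array","items":{"type":"number"}},"delta_rot":{"type":"array","items":{"type":"number"}},"jaw":{"type":"number"}}}},"squeeze":{"type":"number"}},"required":["plan"]}

```bash
ls; mkdir -p pics
python3 - <<'E'
from rig import *
import cv2
print(get_obs())
for n in ["side","top","wrist"]:
    cv2.imwrite(f"pics/{n}0.png",camera(n)[:,:,::-1]); print(n,calibration(n))
E
```

```text
pics
{'time': 0.0, 'q': array([-1.48452907e+00,  5.28481427e-01,  1.43386871e+00, -6.68607420e-06,
        1.18140972e+00, -1.78523093e-01]), 'joint_velocities': array([-0.0002717 ,  0.0004355 , -0.0011312 ,  0.00039786,  0.00033514,
       -0.00184782]), 'joint_torque': array([ 2.14809996e-03, -4.40027189e+01, -1.76596212e+01,  6.34052069e-02,
        5.82820375e-02, -1.52560065e-04]), 'position': array([ 0.16351641, -0.60248432,  0.22157295]), 'tool_rot': array([ 7.94263150e-01, -6.07572937e-01, -7.32358889e-04, -7.98654938e-04]), 'ft_force': array([ 0.29400739, -0.00999221, -0.28280317]), 'moment': array([-0.00050899,  0.01833099, -0.0046612 ]), 'grip_width': 0.08700127874417247}
side {'K': array([[407.87683769,   0.        , 275.81064271],
       [  0.        , 407.87683769, 211.57680401],
       [  0.        ,   0.        ,   1.        ]]), 'pose': array([[-0.98962058, -0.08567147,  0.11537549,  0.31869633],
       [-0.14367339,  0.60666158, -0.78186935,  0.83103677],
       [-0.00300998, -0.79033039, -0.61267349,  0.75870796],
       [ 0.        ,  0.        ,  0.        ,  1. 
[... 259 characters left out ...]
940526, -0.02424064, -0.02452586,  0.00387282],
       [ 0.02698268, -0.10685244, -0.99390869,  1.31940875],
       [ 0.        ,  0.        ,  0.        ,  1.        ]])}
wrist {'K': array([[358.14562986,   0.        , 279.29353273],
       [  0.        , 358.14562986, 212.8355276 ],
       [  0.        ,   0.        ,   1.        ]]), 'tool_from_camera': array([[ 9.99999548e-01,  3.85416238e-04,  8.68812277e-04,
        -8.60937055e-04],
       [-6.20030550e-04,  9.57339559e-01,  2.88964677e-01,
        -8.03261605e-02],
       [-7.20376683e-04, -2.88965085e-01,  9.57339366e-01,
        -1.63074813e-01],
       [ 0.00000000e+00,  0.00000000e+00,  0.00000000e+00,
         1.00000000e+00]])}
```

View pics/side0.png

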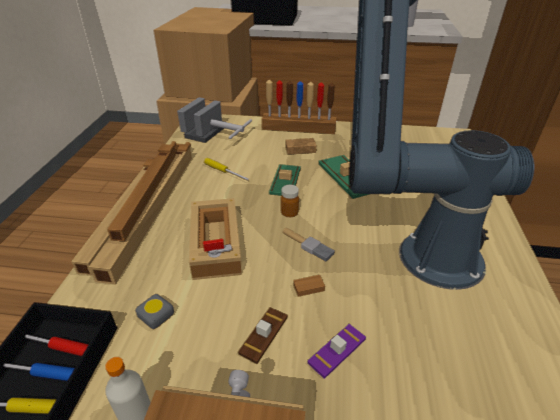

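View pics/top0.png

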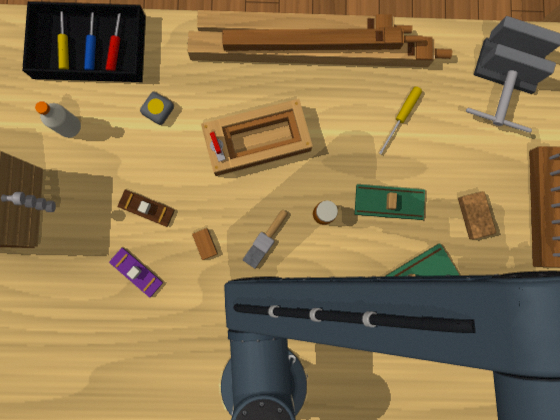

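The top view shows the chest at about (258,136), the cam at its left end and the dark pallet at (147,208). The purple decoy is at (136,272), a small green board at (390,202), another green board half hidden at (425,262), and the jar at (325,212). Next I'll measure these.

```bash
cat > h.py <<'E'
import numpy as np, cv2
from rig import *
def ray(n,uv,z,T=None):
    c=calibration(n); P=c.get("pose") if T is None else T
    uv=np.atleast_2d(np.array(uv,float)); d=np.c_[uv,np.ones(len(uv))]@np.linalg.inv(c["K"]).T@P[:3,:3].T
    o=P[:3,3]; return o+d*((z-o[2])/d[:,2])[:,None]
def proj(n,X,T=None):
    c=calibration(n); P=c.get("pose") if T is None else T
    p=(np.atleast_2d(X)-P[:3,3])@P[:3,:3]@c["K"].T; return p[:,:2]/p[:,2:]
def big(mask,k=1):
    cs,_=cv2.findContours(mask.astype(np.uint8),cv2.RETR_EXTERNAL,cv2.CHAIN_APPROX_NONE)
    return sorted(cs,key=cv2.contourArea)[::-1][:k]
def rect(pts): # world pts -> centre, long len, short len, yaw of long axis deg
    (c,(w,h),a)=cv2.minAreaRect((pts[:,:2]*1000).astype(np.float32))
    if w<h: w,h,a=h,w,a+90
    return np.round(c,1),round(w,1),round(h,1),round((a+90)%180-90,1)
E
python3 - <<'E'
from h import *
im=cv2.imread("pics/top0.png"); hsv=cv2.cvtColor(im,cv2.COLOR_BGR2HSV)
big3=lambda x0,y0,x1,y1,n:cv2.imwrite(n,cv2.resize(im[y0:y1,x0:x1],None,fx=4,fy=4,interpolation=cv2.INTER_CUBIC))
big3(190,85,330,185,"pics/c1.png"); big3(100,170,240,300,"pics/c2.png"); big3(300,160,460,290,"pics/c3.png")
m=(abs(hsv[...,0].astype(int)-75)<20)&(hsv[...,1]>90)
for c in big(m,2):
    print("green",rect(ray("top",c[:,0],.012)),cv2.boundingRect(c))
m=(abs(hsv[...,0].astype(int)-138)<15)&(hsv[...,1]>90)
for c in big(m,1): print("purple",rect(ray("top",c[:,0],.012)))
E
```

```text
green (array([ 455.6, -305.4]), 172.8, 75.8, 86.8) (355, 185, 70, 35)
green (array([ 274.5, -386.8]), 159.0, 90.0, -58.7) (386, 244, 73, 34)
purple (array([267.4, 320.1]), 132.8, 47.2, 51.3)
```

View pics/c1.png

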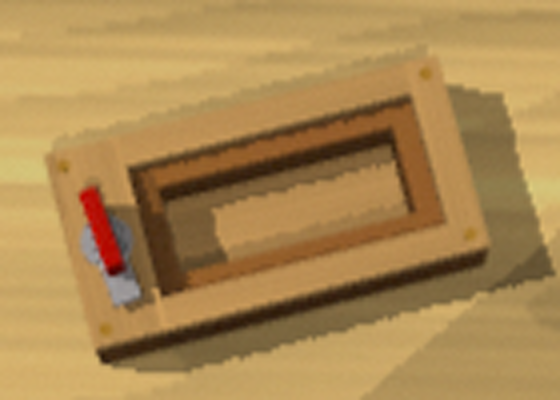

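View pics/c2.png

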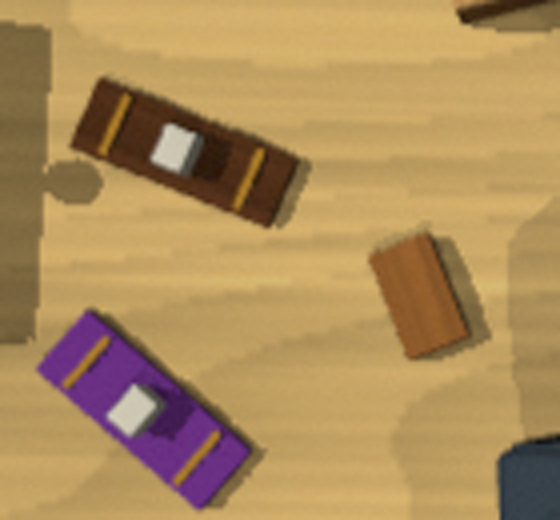

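View pics/c3.png

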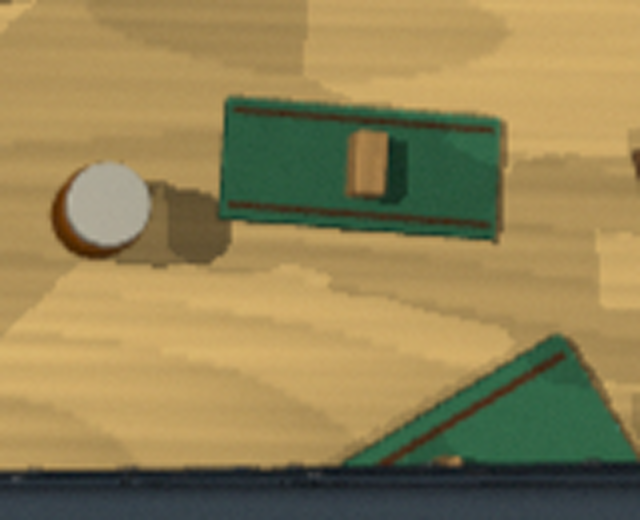

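The green board at (390,202) measures 173×76 mm, so it is the right one. Now the chest from its clicked corners, the pallet, and the jar.

Run:
```python
from h import *
im=cv2.imread("pics/top0.png"); hsv=cv2.cvtColor(im,cv2.COLOR_BGR2HSV)
f=lambda L,x0,y0:(np.array(L)+.5)/4-.5+[x0,y0]
o=ray("top",f([(48,158),(430,56),(488,248),(101,350)],190,85),.062)
print("outer",rect(o),o[:,:2].round(4).tolist())
r=ray("top",f([(130,168),(410,97),(445,222),(165,292)],190,85),.062)
print("rebate",rect(r))
sub=np.zeros(im.shape[:2],bool); sub[185:230,112:182]=1
m=(hsv[...,2]<115)&sub
c=big(m)[0]; print("pallet",rect(ray("top",c[:,0],.008)),cv2.boundingRect(c))
# white handle
hh=f([(167,124),(202,133),(187,176),(152,163)],100,170); print("ph",rect(ray("top",hh,.038)),ray("top",hh.mean(0),.038))
hb=f([(355,129),(389,132),(382,198),(346,195)],300,160); print("bh",rect(ray("top",hb,.040)),ray("top",hb.mean(0),.040))
print("jar",ray("top",f([(109,205)],300,160),.085))
red=((hsv[...,0]<6)|(hsv[...,0]>174))&(hsv[...,1]>180); red[:, 250:]=0; red[:120]=0
c=big(red)[0];print("cam",rect(ray("top",c[:,0],.102)))
q=get_obs(); 
from scipy.spatial.transform import Rotation as R
print(R.from_quat(q['tool_rot']).as_matrix().round(3))
```

```text
outer (array([604.4,  31.8]), 243.2, 125.0, -73.0) [[0.6286, 0.1663], [0.6994, -0.0653], [0.5802, -0.1028], [0.5111, 0.1301]]
rebate (array([609.7,  20. ]), 177.1, 80.9, -73.8)
pallet (array([426.6, 303.2]), 137.0, 48.2, 69.1) (118, 190, 57, 37)
ph (array([425.3, 301.8]), 27.6, 22.7, -16.4) [[0.42515509 0.30165442 0.038     ]]
bh (array([ 455.5, -303.8]), 42.4, 22.3, -6.2) [[ 0.45547485 -0.30403575  0.04      ]]
jar [[ 0.42141803 -0.13924413  0.085     ]]
cam (array([575. , 127.9]), 52.3, 10.4, 20.0)
[[ 0.262 -0.965 -0.   ]
 [-0.965 -0.262  0.002]
 [-0.002 -0.    -1.   ]]
```

```bash
cat >> h.py <<'E'
from scipy.spatial.transform import Rotation as R
def down(a): # tool x at world angle a deg, z down
    c,s=np.cos(np.radians(a)),np.sin(np.radians(a))
    return np.array([[c,s,0],[s,-c,0],[0,0,-1.]])
def goto(x,y,z,a,o=None):
    o=o or get_obs(); M=R.from_quat(o['tool_rot']).as_matrix(); p=np.array(o['position'])
    d=M.T@(np.array([x,y,z])-p)*100; rv=R.from_matrix(M.T@down(a)).as_rotvec(degrees=True)
    print("t",round(o['time'],2),"pos",(p*1000).round(1),"ang",round(np.degrees(np.arctan2(M[1,0],M[0,0])),2),"w",round(o['grip_width']*1000,1),"F",np.round(o['ft_force'],1))
    print("  offset",d.round(2).tolist(),"rot",rv.round(1).tolist(),"q6pred",round(np.degrees(np.arctan2(y,x))-a,1))
def wristT():
    o=get_obs(); T=np.eye(4); T[:3,:3]=R.from_quat(o['tool_rot']).as_matrix(); T[:3,3]=o['position']
    return T@calibration("wrist")["tool_from_camera"]
E
python3 - <<'E'
from h import *
goto(.5,-.1,.25,0)
E
```

```text
t 0.15 pos [ 163.5 -602.6  221.8] ang -74.83 w 87.2 F [-0.3 -0.4 -0.5]
  offset [-39.71, -45.63, -2.74] rot [-0.1, 0.1, -74.8] q6pred -11.3
```

Request:
{"method": "drive_tool", "body": {
  "plan": [
    {"offset":[-39.7,-45.6,-2.7],"delta_rot":[0,0,-74.8],"jaw":5},
    {"offset":[-39.7,-45.6,-2.7],"delta_rot":[0,0,-74.8],"jaw":5},
    {"offset":[-39.7,-45.6,-2.7],"delta_rot":[0,0,-74.8],"jaw":5},
    {"offset":[-39.7,-45.6,-2.7],"delta_rot":[0,0,-74.8],"jaw":5},
    {"offset":[-39.7,-45.6,-2.7],"delta_rot":[0,0,-74.8],"jaw":5},
    {"offset":[-39.7,-45.6,-2.7],"delta_rot":[0,0,-74.8],"jaw":5},
    {"offset":[-39.7,-45.6,-2.7],"delta_rot":[0,0,-74.8],"jaw":5},
    {"offset":[-39.7,-45.6,-2.7],"delta_rot":[0,0,-74.8],"jaw":5}
  ]
}}

```text
time: 0.82
position: [0.3494, -0.3245, 0.2374]
tool_rot: [0.989, -0.15, -0.0, -0.0]
ft_force: [0.4, -0.0, 0.1]
grip_width: 0.0512
```

Run:
```python
from h import *
goto(.5,.1,.25,25)
```

```text
t 0.82 pos [ 349.4 -324.5  237.4] ang -17.21 w 51.2 F [ 0.4 -0.   0.1]
  offset [1.83, -45.0, -1.25] rot [-0.0, 0.0, -42.2] q6pred -13.7
```

Request:
{"method": "drive_tool", "body": {
  "plan": [
    {"offset":[1.8,-45.0,-1.2],"delta_rot":[0,0,-42],"jaw":5},
    {"offset":[1.8,-45.0,-1.2],"delta_rot":[0,0,-42],"jaw":5},
    {"offset":[1.8,-45.0,-1.2],"delta_rot":[0,0,-42],"jaw":5},
    {"offset":[1.8,-45.0,-1.2],"delta_rot":[0,0,-42],"jaw":5},
    {"offset":[1.8,-45.0,-1.2],"delta_rot":[0,0,-42],"jaw":5},
    {"offset":[1.8,-45.0,-1.2],"delta_rot":[0,0,-42],"jaw":5},
    {"offset":[1.8,-45.0,-1.2],"delta_rot":[0,0,-42],"jaw":5},
    {"offset":[1.8,-45.0,-1.2],"delta_rot":[0,0,-42],"jaw":5}
  ]
}}

```text
time: 1.48
position: [0.4619, -0.0109, 0.2464]
tool_rot: [0.977, 0.212, 0.0, 0.0]
ft_force: [0.5, -0.7, 0.1]
grip_width: 0.05
```

Run:
```python
from h import *
goto(.426,.3025,.20,69.1)
```

```text
t 1.48 pos [461.9 -10.9 246.4] ang 24.48 w 50.0 F [ 0.5 -0.7  0.1]
  offset [9.72, -30.01, 4.64] rot [0.0, 0.0, -44.6] q6pred -33.7
```

Request:
{"method": "drive_tool", "body": {
  "plan": [
    {"offset":[9.7,-30.0,4.6],"delta_rot":[0,0,-44.6],"jaw":5},
    {"offset":[9.7,-30.0,4.6],"delta_rot":[0,0,-44.6],"jaw":5},
    {"offset":[9.7,-30.0,4.6],"delta_rot":[0,0,-44.6],"jaw":5},
    {"offset":[9.7,-30.0,4.6],"delta_rot":[0,0,-44.6],"jaw":5},
    {"offset":[9.7,-30.0,4.6],"delta_rot":[0,0,-44.6],"jaw":5},
    {"offset":[9.7,-30.0,4.6],"delta_rot":[0,0,-44.6],"jaw":5},
    {"offset":[9.7,-30.0,4.6],"delta_rot":[0,0,-44.6],"jaw":5},
    {"offset":[9.7,-30.0,4.6],"delta_rot":[0,0,-44.6],"jaw":5}
  ]
}}

```text
time: 2.15
position: [0.4246, 0.3036, 0.1997]
tool_rot: [0.823, 0.568, -0.0, -0.001]
ft_force: [0.2, -0.3, 0.5]
grip_width: 0.0499
```

Run:
```python
from h import *
T=wristT(); im=camera("wrist")[:,:,::-1]; cv2.imwrite("pics/w1.png",im); np.save("pics/w1T.npy",T)
goto(.426,.3025,.016,69.1)
```

```text
t 2.2 pos [424.3 306.8 199.3] ang 69.29 w 50.0 F [0.7 2.3 0.5]
  offset [-0.4, 0.35, 18.32] rot [-0.1, -0.2, 0.2] q6pred -33.7
```

View pics/w1.png

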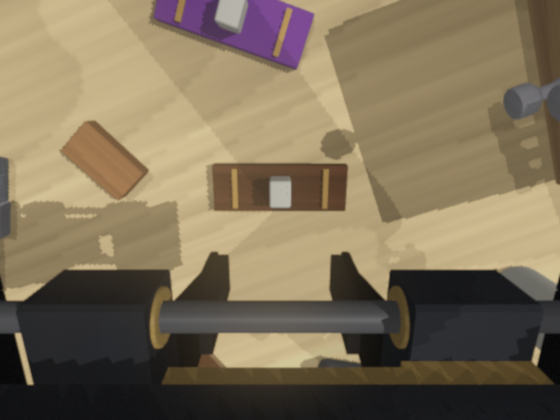

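The wrist view shows the pallet centred at about (280,187), level in the image. Measuring it there.

```bash
cat >> h.py <<'E'
def pal(im,T):
    hsv=cv2.cvtColor(im,cv2.COLOR_BGR2HSV); m=(hsv[...,2]<110)&(hsv[...,1]>60); m[225:]=0
    m=cv2.morphologyEx(m.astype(np.uint8),cv2.MORPH_CLOSE,np.ones((15,15)))
    for c in big(m,2): print("pallet",rect(ray("wrist",c[:,0],.008,T)),cv2.boundingRect(c))
    w=(hsv[...,1]<40)&(hsv[...,2]>180); w[240:]=0; w[:130]=0
    c=big(w)[0]; print("handle",rect(ray("wrist",c[:,0],.038,T)),cv2.boundingRect(c))
E
python3 - <<'E'
from h import *
pal(cv2.imread("pics/w1.png"),np.load("pics/w1T.npy"))
T=wristT(); im=np.ascontiguousarray(camera("wrist")[:,:,::-1]); pal(im,T)
E
```

```text
pallet (array([425.6, 305. ]), 133.4, 46.6, 69.3) (214, 164, 133, 46)
pallet (array([382.9, 570.9]), 77.4, 37.0, -7.9) (516, 0, 44, 87)
handle (array([425.9, 305.6]), 21.1, 16.0, -20.7) (272, 183, 18, 23)
pallet (array([425.4, 305. ]), 133.2, 47.7, 69.3) (210, 165, 134, 47)
pallet (array([380.5, 578. ]), 81.6, 39.9, 1.1) (511, 0, 49, 89)
handle (array([426. , 305.1]), 21.2, 16.0, -20.7) (268, 185, 18, 23)
```

Run:
```python
from h import *
goto(.4258,.3045,.016,69.3)
```

```text
t 2.25 pos [424.6 303.8 199.5] ang 69.38 w 50.1 F [-0.4 -0.5  0.6]
  offset [0.1, 0.11, 18.35] rot [-0.1, -0.0, 0.1] q6pred -33.7
```

Request:
{"method": "drive_tool", "body": {
  "plan": [
    {"offset":[0.1,0.1,3.5],"delta_rot":[0,0,0],"jaw":5},
    {"offset":[0.1,0.1,7],"delta_rot":[0,0,0],"jaw":5},
    {"offset":[0.1,0.1,10.5],"delta_rot":[0,0,0],"jaw":5},
    {"offset":[0.1,0.1,13.5],"delta_rot":[0,0,0],"jaw":5},
    {"offset":[0.1,0.1,16],"delta_rot":[0,0,0],"jaw":5},
    {"offset":[0.1,0.1,17.5],"delta_rot":[0,0,0],"jaw":5},
    {"offset":[0.1,0.1,18.3],"delta_rot":[0,0,0],"jaw":5},
    {"offset":[0.1,0.1,18.3],"delta_rot":[0,0,0],"jaw":5}
  ],
  "squeeze": 25
}}

```text
time: 2.92
position: [0.4264, 0.2996, 0.0158]
tool_rot: [0.824, 0.567, -0.002, -0.0]
ft_force: [0.0, 0.1, 0.4]
grip_width: 0.0499
```

Request:
{"method": "drive_tool", "body": {
  "plan": [
    {"offset":[0,0,0],"delta_rot":[0,0,0],"jaw":1},
    {"offset":[0,0,0],"delta_rot":[0,0,0],"jaw":1},
    {"offset":[0,0,0],"delta_rot":[0,0,0],"jaw":1},
    {"offset":[0,0,0],"delta_rot":[0,0,0],"jaw":1},
    {"offset":[0,0,0],"delta_rot":[0,0,0],"jaw":1},
    {"offset":[0,0,-0.5],"delta_rot":[0,0,0],"jaw":1},
    {"offset":[0,0,-1.5],"delta_rot":[0,0,0],"jaw":1},
    {"offset":[0,0,-3],"delta_rot":[0,0,0],"jaw":1}
  ]
}}

```text
time: 3.58
position: [0.4263, 0.3005, 0.0474]
tool_rot: [0.824, 0.567, -0.001, -0.0]
ft_force: [0.6, -0.3, -0.7]
grip_width: 0.0197
```

Run:
```python
from h import *
goto(.5,.19,.20,106.7)
goto(.6085,.020,.20,106.7)
```

```text
t 3.58 pos [426.3 300.5  47.4] ang 69.07 w 19.7 F [ 0.6 -0.3 -0.7]
  offset [-7.71, 10.81, -15.26] rot [-0.1, 0.1, -37.6] q6pred -85.9
t 3.58 pos [426.3 300.5  47.4] ang 69.07 w 19.7 F [ 0.6 -0.3 -0.7]
  offset [-19.72, 27.02, -15.27] rot [-0.1, 0.1, -37.6] q6pred -104.8
```

Request:
{"method": "drive_tool", "body": {
  "plan": [
    {"offset":[0,0,-4],"delta_rot":[0,0,0],"jaw":1},
    {"offset":[-0.7,1,-7.5],"delta_rot":[0,0,-3],"jaw":1},
    {"offset":[-2.2,3,-10.5],"delta_rot":[0,0,-8],"jaw":1},
    {"offset":[-4,5.5,-13],"delta_rot":[0,0,-13],"jaw":1},
    {"offset":[-6,8.2,-15],"delta_rot":[0,0,-18],"jaw":1},
    {"offset":[-8,11,-15.3],"delta_rot":[0,0,-23],"jaw":1},
    {"offset":[-10,13.7,-15.3],"delta_rot":[0,0,-28],"jaw":1},
    {"offset":[-12,16.4,-15.3],"delta_rot":[0,0,-33],"jaw":1}
  ]
}}

```text
time: 4.25
position: [0.5381, 0.1288, 0.2023]
tool_rot: [0.627, 0.779, 0.001, 0.001]
ft_force: [0.5, -0.1, -0.8]
grip_width: 0.0194
```

Run:
```python
from h import *
goto(.6085,.020,.20,106.7)
```

```text
t 4.25 pos [538.1 128.8 202.3] ang 102.33 w 19.4 F [ 0.5 -0.1 -0.8]
  offset [-12.14, 4.55, 0.25] rot [0.1, 0.0, -4.4] q6pred -104.8
```

Run:
```python
from h import *
camera("wrist")
T=wristT(); im=camera("wrist")[:,:,::-1]; cv2.imwrite("pics/w2.png",im); np.save("pics/w2T.npy",T)
im=camera("top")[:,:,::-1]; cv2.imwrite("pics/t2.png",cv2.resize(im[60:220,170:370],None,fx=4,fy=3.75))
goto(.6085,.020,.20,106.7)
```

```text
t 4.4 pos [538.7 128.2 201.3] ang 101.81 w 19.9 F [-1.1  0.1  0.1]
  offset [-12.02, 4.62, 0.14] rot [0.1, 0.0, -4.9] q6pred -104.8
```

View pics/w2.png

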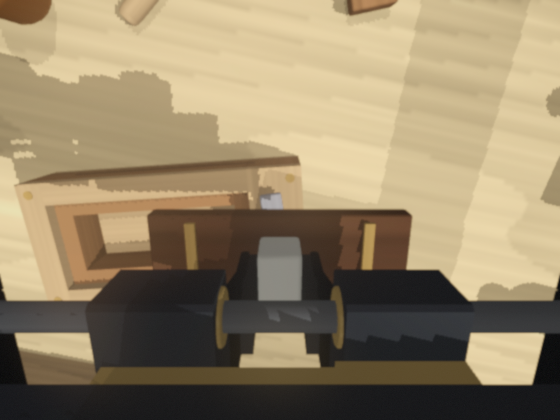

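View pics/t2.png

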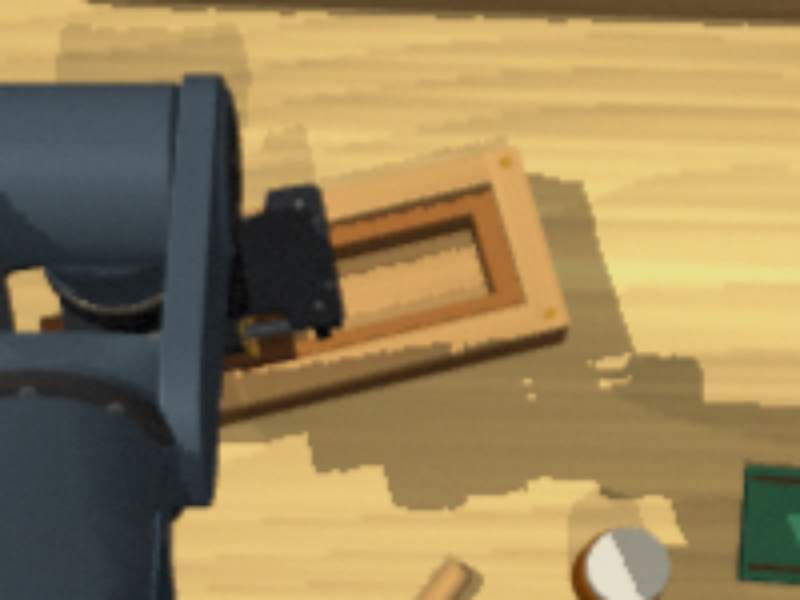

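Run:
```python
from h import *
f=lambda L,x0,y0:(np.array(L)+.5)/4-.5+[x0,y0]
p=ray("top",f([(63,166),(426,73),(470,234),(105,329)],190,85),.062)[:,:2]*1000
print(p.round(1),p.mean(0),rect(p/1000))
T=np.load("pics/w2T.npy")
w=ray("wrist",[(28,195),(290,178)],.062,T)[:,:2]*1000
d=w[1]-w[0];print("w pins",w.round(1),np.linalg.norm(d),np.degrees(np.arctan2(*d[::-1])))
r=ray("wrist",[(57,205),(248,193)],.062,T)[:,:2]*1000
d=r[1]-r[0];print("w reb",r.round(1),np.linalg.norm(d),np.degrees(np.arctan2(*d[::-1])))
# predicted rebate corners from top estimate
a=np.radians(16.7);c=np.array([608.5,20]);X=np.array([np.cos(a),np.sin(a)]);Y=np.array([-X[1],X[0]])
print(c-42*X-90*Y,c-42*X+90*Y)
```

```text
[[623.9 157. ]
 [688.6 -63. ]
 [588.6 -91.7]
 [524.  128.1]] [606.25780719  32.62374838] (array([606.3,  32.6]), 229.7, 104.1, -73.6)
w pins [[588.3 -92.1]
 [524.  128.6]] 229.90220411760052 106.25471077661186
w reb [[592.1 -66.9]
 [544.8  95.8]] 169.46989207525604 106.18752287425364
[594.133902   -78.27316637] [542.40900843  94.1348827 ]
```

Run:
```python
from h import *
C=calibration("wrist")["tool_from_camera"]
for dz in (-.002,.002): print(ray("wrist",[(150,211),(280,210),(409,211),(150,269),(409,269)],dz,C).round(4).tolist())
print(ray("wrist",[(259,240),(301,240)],-.022,C).round(4))
goto(.6098,.0205,.17,106.3)
```

```text
[[-0.0599, -0.0313, -0.002], [0.0011, -0.0318, -0.002], [0.0617, -0.0314, -0.002], [-0.063, -0.0014, -0.002], [0.0649, -0.0015, -0.002]]
[[-0.0614, -0.0301, 0.002], [0.0011, -0.0306, 0.002], [0.0632, -0.0302, 0.002], [-0.0646, 0.0006, 0.002], [0.0664, 0.0004, 0.002]]
[[-0.0077 -0.0245 -0.022 ]
 [ 0.01   -0.0246 -0.022 ]]
t 4.4 pos [538.7 128.2 201.3] ang 101.81 w 19.9 F [-1.1  0.1  0.1]
  offset [-11.99, 4.75, 3.14] rot [0.1, 0.0, -4.5] q6pred -104.4
```

Request:
{"method": "drive_tool", "body": {
  "plan": [
    {"offset":[-1.5,0.6,0],"delta_rot":[0,0,-1],"jaw":1},
    {"offset":[-4,1.6,0],"delta_rot":[0,0,-3],"jaw":1},
    {"offset":[-7,2.9,0],"delta_rot":[0,0,-4.5],"jaw":1},
    {"offset":[-10,4.1,1],"delta_rot":[0,0,-4.5],"jaw":1},
    {"offset":[-11.5,4.8,2],"delta_rot":[0,0,-4.5],"jaw":1},
    {"offset":[-12,5,3],"delta_rot":[0,0,-4.5],"jaw":1},
    {"offset":[-12,5,3],"delta_rot":[0,0,-4.5],"jaw":1},
    {"offset":[-12,5,3],"delta_rot":[0,0,-4.5],"jaw":1}
  ]
}}

```text
time: 5.07
position: [0.609, 0.0249, 0.169]
tool_rot: [0.598, 0.802, -0.001, -0.002]
ft_force: [0.1, 0.0, -0.9]
grip_width: 0.0199
```

Run:
```python
from h import *
T=wristT(); im=camera("wrist")[:,:,::-1]; cv2.imwrite("pics/w3.png",im); np.save("pics/w3T.npy",T)
goto(.6123,.0203,.070,106.3)
goto(.6123,.0203,.0235,106.3)
```

```text
t 5.12 pos [609.5  25.1 169.7] ang 106.62 w 19.6 F [-1.3 -0.2 -1. ]
  offset [-0.56, 0.16, 9.97] rot [-0.2, -0.1, 0.3] q6pred -104.4
t 5.12 pos [609.5  25.1 169.7] ang 106.62 w 19.6 F [-1.3 -0.2 -1. ]
  offset [-0.57, 0.17, 14.62] rot [-0.2, -0.1, 0.3] q6pred -104.4
```

View pics/w3.png

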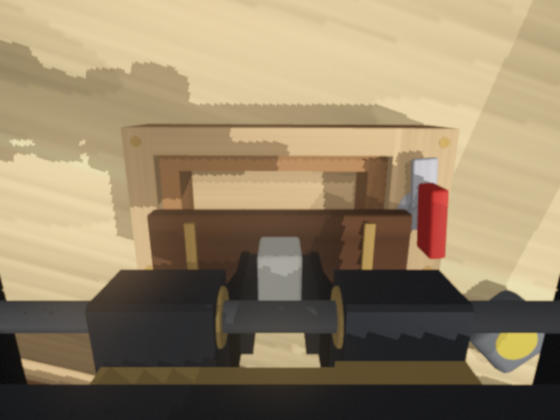

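The near rim pins show at (136,141) and (444,143), with the cam at (432,220). I'll descend part way and recheck there.

Request:
{"method": "drive_tool", "body": {
  "plan": [
    {"offset":[-0.5,0.2,1.5],"delta_rot":[0,0,0.2],"jaw":1},
    {"offset":[-0.5,0.2,3.5],"delta_rot":[0,0,0.2],"jaw":1},
    {"offset":[-0.5,0.2,5.5],"delta_rot":[0,0,0.2],"jaw":1},
    {"offset":[-0.5,0.2,7],"delta_rot":[0,0,0.2],"jaw":1},
    {"offset":[-0.5,0.2,8],"delta_rot":[0,0,0.2],"jaw":1},
    {"offset":[-0.5,0.2,8],"delta_rot":[0,0,0.2],"jaw":1},
    {"offset":[-0.5,0.2,8],"delta_rot":[0,0,0.2],"jaw":1},
    {"offset":[-0.5,0.2,8],"delta_rot":[0,0,0.2],"jaw":1}
  ]
}}

```text
time: 5.78
position: [0.6154, 0.0196, 0.0915]
tool_rot: [0.599, 0.801, 0.001, 0.001]
ft_force: [0.7, 0.7, -0.1]
grip_width: 0.0197
```

Run:
```python
from h import *
w=ray("wrist",[(136,141),(444,143)],.062,np.load("pics/w3T.npy"))[:,:2]*1000
d=w[1]-w[0];print("w pins",w.round(1),np.linalg.norm(d),np.degrees(np.arctan2(*d[::-1])))
T=wristT(); im=camera("wrist")[:,:,::-1]; cv2.imwrite("pics/w4.png",im); np.save("pics/w4T.npy",T)
goto(.6123,.0203,.0235,106.3)
```

```text
w pins [[588.  -91.4]
 [523.9 128.7]] 229.2096031300687 106.23468143552411
t 5.83 pos [615.6  19.4  91.7] ang 106.4 w 20.0 F [ 0.2  0.2 -0.8]
  offset [0.19, -0.31, 6.82] rot [0.1, 0.1, 0.1] q6pred -104.4
```

View pics/w4.png

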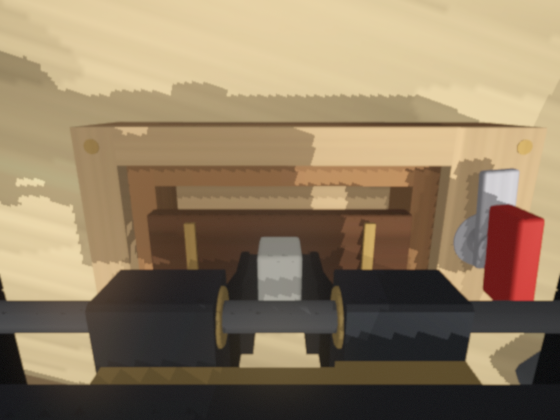

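Request:
{"method": "drive_tool", "body": {
  "plan": [
    {"offset":[0.1,-0.2,0.5],"delta_rot":[0,0,0],"jaw":1},
    {"offset":[0.2,-0.3,1],"delta_rot":[0,0,0],"jaw":1},
    {"offset":[0.2,-0.3,1.5],"delta_rot":[0,0,0],"jaw":1},
    {"offset":[0.2,-0.3,1.5],"delta_rot":[0,0,0],"jaw":1},
    {"offset":[0.2,-0.3,1.5],"delta_rot":[0,0,0],"jaw":1},
    {"offset":[0.2,-0.3,1.5],"delta_rot":[0,0,0],"jaw":1},
    {"offset":[0.2,-0.3,1.5],"delta_rot":[0,0,0],"jaw":1},
    {"offset":[0.2,-0.3,1.5],"delta_rot":[0,0,0],"jaw":1}
  ]
}}

```text
time: 6.5
position: [0.6115, 0.02, 0.0755]
tool_rot: [0.599, 0.801, 0.0, 0.0]
ft_force: [0.5, -0.3, -0.1]
grip_width: 0.0195
```

Run:
```python
from h import *
goto(.6123,.0203,.0235,106.3)
im=camera("wrist")
goto(.6123,.0203,.0235,106.3)
```

```text
t 6.5 pos [611.5  20.   75.5] ang 106.36 w 19.5 F [ 0.5 -0.3 -0.1]
  offset [0.0, 0.08, 5.2] rot [0.0, 0.0, 0.1] q6pred -104.4
t 6.55 pos [611.5  20.1  75.5] ang 106.36 w 19.9 F [-0.3 -0.   0.2]
  offset [-0.0, 0.08, 5.2] rot [0.0, 0.0, 0.1] q6pred -104.4
```

Aligned and settled. I'll descend and stop just short of the floor.

Request:
{"method": "drive_tool", "body": {
  "plan": [
    {"offset":[0,0.1,0.7],"delta_rot":[0,0,0],"jaw":1},
    {"offset":[0,0.1,1.6],"delta_rot":[0,0,0],"jaw":1},
    {"offset":[0,0.1,2.6],"delta_rot":[0,0,0],"jaw":1},
    {"offset":[0,0.1,3.6],"delta_rot":[0,0,0],"jaw":1},
    {"offset":[0,0.1,4.3],"delta_rot":[0,0,0],"jaw":1},
    {"offset":[0,0.1,4.8],"delta_rot":[0,0,0],"jaw":1},
    {"offset":[0,0.1,5.0],"delta_rot":[0,0,0],"jaw":1},
    {"offset":[0,0.1,5.0],"delta_rot":[0,0,0],"jaw":1}
  ]
}}

```text
time: 7.22
position: [0.6115, 0.0207, 0.0277]
tool_rot: [0.599, 0.801, -0.0, -0.001]
ft_force: [-5.4, 1.1, 19.2]
grip_width: 0.0198
```

Request:
{"method": "drive_tool", "body": {
  "plan": [
    {"offset":[0,0,0.1],"delta_rot":[0,0,0],"jaw":1},
    {"offset":[0,0,0.1],"delta_rot":[0,0,0],"jaw":1},
    {"offset":[0,0,0.2],"delta_rot":[0,0,0],"jaw":1},
    {"offset":[0,0,0.2],"delta_rot":[0,0,0],"jaw":1},
    {"offset":[0,0,0.3],"delta_rot":[0,0,0],"jaw":1},
    {"offset":[0,0,0.3],"delta_rot":[0,0,0],"jaw":1},
    {"offset":[0,0,0.3],"delta_rot":[0,0,0],"jaw":1},
    {"offset":[0,0,0.3],"delta_rot":[0,0,0],"jaw":1}
  ]
}}

```text
time: 7.88
position: [0.6118, 0.0207, 0.0272]
tool_rot: [0.599, 0.801, -0.0, -0.0]
ft_force: [-10.1, 0.8, 32.7]
grip_width: 0.0197
```

Contact came at TCP 27.5 mm, about 4 mm early, with a sideways force of -10 N. I'll look before letting go.

Run:
```python
from h import *
T=wristT(); im=camera("wrist")[:,:,::-1]; cv2.imwrite("pics/w5.png",im); np.save("pics/w5T.npy",T)
im=camera("side")[:,:,::-1]; cv2.imwrite("pics/s5.png",cv2.resize(im[180:290,160:280],None,fx=5,fy=5))
print(get_obs()['moment'])
```

```text
[0.37197221 1.46941557 0.01412943]
```

View pics/w5.png

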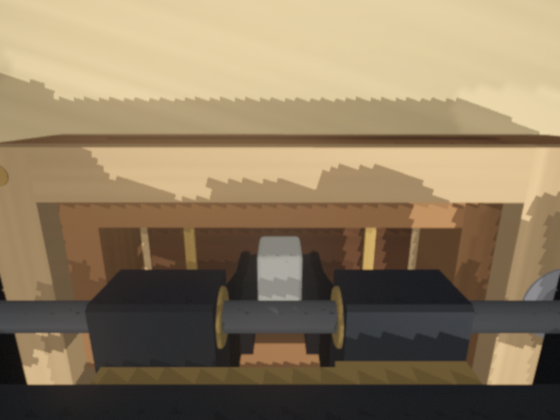

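View pics/s5.png

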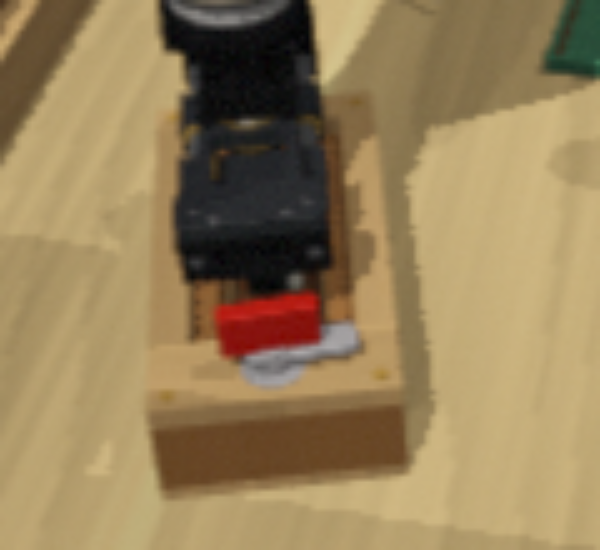

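Run:
```python
import cv2,numpy as np
a=cv2.imread("pics/w4.png")[195:285,100:460]; b=cv2.imread("pics/w5.png")[195:285,100:460]
o=np.vstack([a,b]); o=(255*(o/255.)**.55).astype(np.uint8)
cv2.imwrite("pics/z5.png",cv2.resize(o,None,fx=2.2,fy=3.2,interpolation=cv2.INTER_CUBIC))
```

```text
(no output)
```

View pics/z5.png

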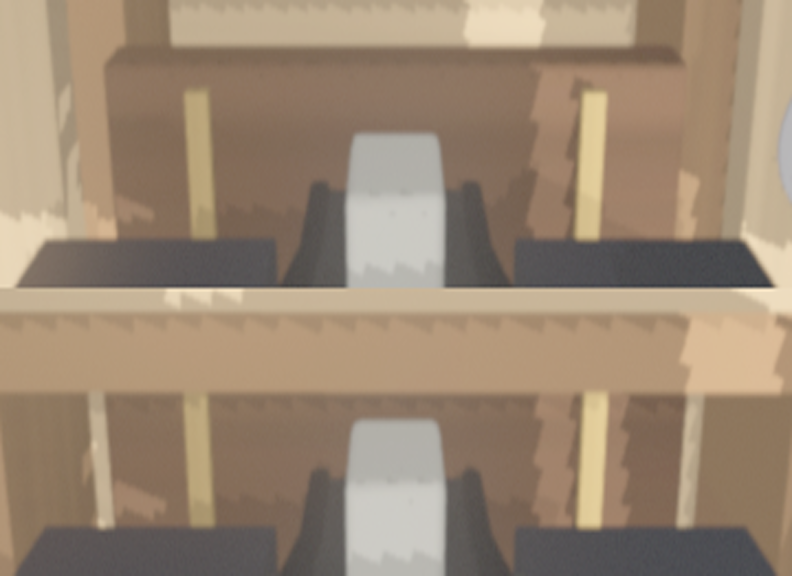

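The handle and side faces look level. The handle base sits about 8 mm below the TCP, so the pallet slid about 4 mm in the grip and is on the floor. I'll ease the load and release.

Request:
{"method": "drive_tool", "body": {
  "plan": [
    {"offset":[0,0,-0.2],"delta_rot":[0,0,0],"jaw":1},
    {"offset":[0,0,-0.3],"delta_rot":[0,0,0],"jaw":1},
    {"offset":[0,0,-0.3],"delta_rot":[0,0,0],"jaw":2.5},
    {"offset":[0,0,-0.3],"delta_rot":[0,0,0],"jaw":4},
    {"offset":[0,0,-0.3],"delta_rot":[0,0,0],"jaw":4},
    {"offset":[0,0,-1.5],"delta_rot":[0,0,0],"jaw":4},
    {"offset":[0,0,-4],"delta_rot":[0,0,0],"jaw":4},
    {"offset":[0,0,-8],"delta_rot":[0,0,0],"jaw":4}
  ]
}}

```text
time: 8.65
position: [0.6092, 0.0207, 0.0996]
tool_rot: [0.599, 0.8, -0.002, -0.004]
ft_force: [1.2, -0.8, -0.9]
grip_width: 0.039
```

Run:
```python
from h import *
goto(.53,.05,.22,106.3)
T=wristT(); im=camera("wrist")[:,:,::-1]; cv2.imwrite("pics/w6.png",im); np.save("pics/w6T.npy",T)
```

```text
t 8.65 pos [609.2  20.7  99.6] ang 106.35 w 39.0 F [ 1.2 -0.8 -0.9]
  offset [5.09, -6.88, -11.96] rot [-0.5, -0.2, 0.1] q6pred -100.9
```

View pics/w6.png

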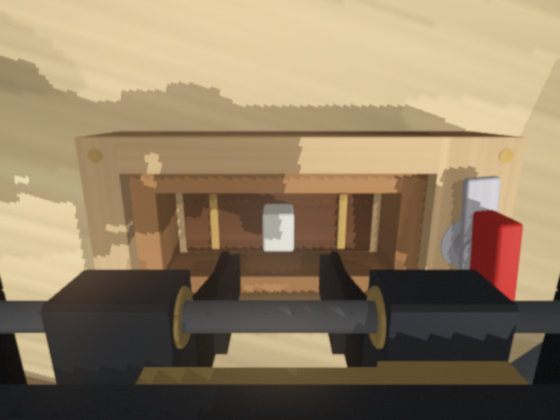

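The pallet sits in the well with its handle at (278,228). I'll back off to check height and flatness before fetching the board.

Request:
{"method": "drive_tool", "body": {
  "plan": [
    {"offset":[0,0,-3],"delta_rot":[0,0,0],"jaw":4},
    {"offset":[0,0,-6],"delta_rot":[0,0,0],"jaw":4},
    {"offset":[0,-1.5,-9],"delta_rot":[0,0,0],"jaw":4},
    {"offset":[0,-3,-12],"delta_rot":[0,0,0],"jaw":4},
    {"offset":[0,-4.5,-13.5],"delta_rot":[0,0,0],"jaw":4},
    {"offset":[0,-5,-14],"delta_rot":[0,0,0],"jaw":4},
    {"offset":[0,-5,-14],"delta_rot":[0,0,0],"jaw":4},
    {"offset":[0,-5,-14],"delta_rot":[0,0,0],"jaw":4}
  ]
}}

```text
time: 9.37
position: [0.5643, 0.0064, 0.242]
tool_rot: [0.599, 0.8, 0.0, -0.0]
ft_force: [0.2, -0.4, -1.3]
grip_width: 0.0399
```

Run:
```python
from h import *
camera("wrist")
T=wristT(); im=camera("wrist")[:,:,::-1]; cv2.imwrite("pics/w7.png",im); np.save("pics/w7T.npy",T)
c=im[120:270,140:420]; cv2.imwrite("pics/z7.png",cv2.resize(c,None,fx=2.8,fy=2.8,interpolation=cv2.INTER_CUBIC))
goto(.4555,-.3045,.20,86.8)
a=np.radians(16.3);X=np.array([np.cos(a),np.sin(a),0]);Y=np.array([-X[1],X[0],0]);O=np.array([.6098,.0205,0])
q=[O+sx*.024*X+sy*.067*Y+[0,0,.02] for sx,sy in((-1,-1),(-1,1),(1,1),(1,-1))]
hd=[O+sx*.013*X+sy*.010*Y+[0,0,.046] for sx,sy in((-1,-1),(-1,1),(1,1),(1,-1))]
print(((proj("wrist",q,T)-[140,120])*2.8).round(0).tolist(),((proj("wrist",hd,T)-[140,120])*2.8).round(0).tolist())
```

```text
t 9.47 pos [564.2   6.5 240.8] ang 106.37 w 39.9 F [-0.2  0.1 -0.4]
  offset [-26.78, -19.19, 4.09] rot [-0.1, -0.0, 19.6] q6pred -120.6
[[221.0, 226.0], [559.0, 227.0], [553.0, 340.0], [226.0, 340.0]] [[363.0, 273.0], [416.0, 273.0], [416.0, 338.0], [363.0, 338.0]]
```

View pics/z7.png

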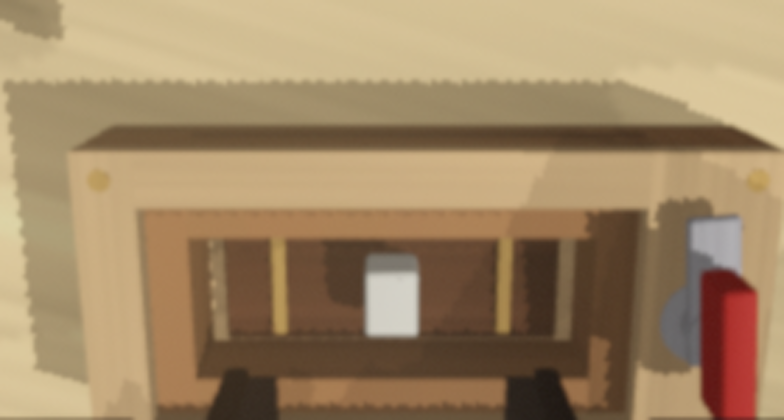

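The observed handle spans (364–418, 271–337) against a predicted (363–416, 273–338), so the pallet is flat on the floor and centred. Now the board.

Request:
{"method": "drive_tool", "body": {
  "plan": [
    {"offset":[-26.8,-19.2,2.5],"delta_rot":[0,0,19.6],"jaw":5},
    {"offset":[-26.8,-19.2,2.5],"delta_rot":[0,0,19.6],"jaw":5},
    {"offset":[-26.8,-19.2,2.5],"delta_rot":[0,0,19.6],"jaw":5},
    {"offset":[-26.8,-19.2,2.5],"delta_rot":[0,0,19.6],"jaw":5},
    {"offset":[-26.8,-19.2,2.5],"delta_rot":[0,0,19.6],"jaw":5},
    {"offset":[-26.8,-19.2,2.5],"delta_rot":[0,0,19.6],"jaw":5},
    {"offset":[-26.8,-19.2,2.5],"delta_rot":[0,0,19.6],"jaw":5},
    {"offset":[-26.8,-19.2,2.5],"delta_rot":[0,0,19.6],"jaw":5}
  ]
}}

```text
time: 10.13
position: [0.4547, -0.3068, 0.2154]
tool_rot: [0.727, 0.687, -0.0, -0.001]
ft_force: [-0.3, -0.2, 0.9]
grip_width: 0.0502
```

Run:
```python
from h import *
goto(.4555,-.3045,.20,86.8)
```

```text
t 10.13 pos [ 454.7 -306.8  215.4] ang 86.75 w 50.2 F [-0.3 -0.2  0.9]
  offset [0.23, 0.07, 1.54] rot [-0.1, -0.1, -0.0] q6pred -120.6
```

Run:
```python
from h import *
camera("wrist");camera("wrist");camera("wrist")
T=wristT(); im=np.ascontiguousarray(camera("wrist")[:,:,::-1]); cv2.imwrite("pics/w8.png",im); np.save("pics/w8T.npy",T)
hsv=cv2.cvtColor(im,cv2.COLOR_BGR2HSV)
m=(abs(hsv[...,0].astype(int)-75)<20)&(hsv[...,1]>90)
m=cv2.morphologyEx(m.astype(np.uint8),cv2.MORPH_CLOSE,np.ones((9,9)))
for c in big(m,2): print(rect(ray("wrist",c[:,0],.010,T)),cv2.boundingRect(c))
goto(.4555,-.3045,.017,86.8)
```

```text
(array([ 293.6, -408.7]), 116.0, 31.5, 86.5) (93, 0, 128, 39)
(array([ 451. , -230.5]), 57.0, 18.9, -2.7) (343, 148, 20, 55)
t 10.33 pos [ 455.1 -305.5  215.5] ang 86.61 w 49.8 F [-0.8  0.1  0.9]
  offset [0.05, 0.08, 19.85] rot [-0.1, -0.2, -0.2] q6pred -120.6
```

View pics/w8.png

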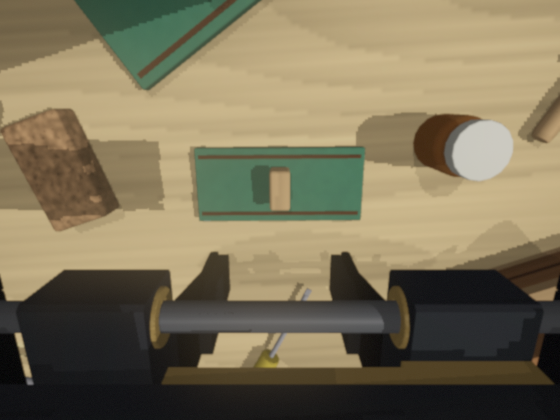

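Run:
```python
from h import *
T=np.load("pics/w8T.npy"); im=cv2.imread("pics/w8.png"); hsv=cv2.cvtColor(im,cv2.COLOR_BGR2HSV)
print(hsv[190,220],hsv[190,330])
m=(hsv[...,0]>55)&(hsv[...,0]<100)&(hsv[...,1]>60); m[230:]=0; m[:120]=0
m=cv2.morphologyEx(m.astype(np.uint8),cv2.MORPH_CLOSE,np.ones((9,9)))
for c in big(m,1): print(rect(ray("wrist",c[:,0],.010,T)),cv2.boundingRect(c))
print(rect(ray("wrist",[(271,171),(290,171),(290,211),(271,211)],.04,T)))
```

```text
[ 68  73 122] [ 70  86 122]
(array([ 455.6, -306.1]), 172.2, 76.2, 87.1) (195, 147, 169, 73)
(array([ 456.2, -305.2]), 39.8, 18.7, -3.5)
```

Request:
{"method": "drive_tool", "body": {
  "plan": [
    {"offset":[-0.1,0.1,3.5],"delta_rot":[0,0,0],"jaw":5},
    {"offset":[-0.1,0.1,7],"delta_rot":[0,0,0],"jaw":5},
    {"offset":[-0.1,0.1,10.5],"delta_rot":[0,0,0],"jaw":5},
    {"offset":[-0.1,0.1,14],"delta_rot":[0,0,0],"jaw":5},
    {"offset":[-0.1,0.1,17],"delta_rot":[0,0,0],"jaw":5},
    {"offset":[-0.1,0.1,19],"delta_rot":[0,0,0],"jaw":5},
    {"offset":[-0.1,0.1,19.9],"delta_rot":[0,0,0],"jaw":5},
    {"offset":[-0.1,0.1,19.9],"delta_rot":[0,0,0],"jaw":5}
  ],
  "squeeze": 40
}}

```text
time: 11.0
position: [0.4559, -0.3032, 0.0159]
tool_rot: [0.726, 0.688, 0.0, -0.003]
ft_force: [-0.3, 0.0, -0.6]
grip_width: 0.0501
```

Request:
{"method": "drive_tool", "body": {
  "plan": [
    {"offset":[0,0,0],"delta_rot":[0,0,0],"jaw":5},
    {"offset":[0,0,0],"delta_rot":[0,0,0],"jaw":5},
    {"offset":[0,0,0],"delta_rot":[0,0,0],"jaw":1},
    {"offset":[0,0,0],"delta_rot":[0,0,0],"jaw":1},
    {"offset":[0,0,0],"delta_rot":[0,0,0],"jaw":1},
    {"offset":[0,0,0],"delta_rot":[0,0,0],"jaw":1},
    {"offset":[0,0,0],"delta_rot":[0,0,0],"jaw":1},
    {"offset":[0,0,0],"delta_rot":[0,0,0],"jaw":1}
  ]
}}

```text
time: 11.67
position: [0.4566, -0.3063, 0.0186]
tool_rot: [0.727, 0.687, -0.0, 0.0]
ft_force: [-0.8, -1.0, 2.4]
grip_width: 0.0196
```

Run:
```python
from h import *
goto(.6098,.0205,.20,106.3)
```

```text
t 11.67 pos [ 456.6 -306.3   18.6] ang 86.76 w 19.6 F [-0.8 -1.   2.4]
  offset [33.49, 13.45, -18.15] rot [0.0, 0.0, -19.5] q6pred -104.4
```

Request:
{"method": "drive_tool", "body": {
  "plan": [
    {"offset":[0,0,-1],"delta_rot":[0,0,0],"jaw":1},
    {"offset":[0,0,-3],"delta_rot":[0,0,0],"jaw":1},
    {"offset":[0,0,-6],"delta_rot":[0,0,0],"jaw":1},
    {"offset":[0,0,-9],"delta_rot":[0,0,0],"jaw":1},
    {"offset":[1,0.4,-12],"delta_rot":[0,0,-1],"jaw":1},
    {"offset":[3,1.2,-15],"delta_rot":[0,0,-2],"jaw":1},
    {"offset":[5.5,2.2,-17],"delta_rot":[0,0,-4],"jaw":1},
    {"offset":[8.5,3.4,-18],"delta_rot":[0,0,-6],"jaw":1}
  ]
}}

```text
time: 12.33
position: [0.4964, -0.224, 0.202]
tool_rot: [0.69, 0.724, 0.0, 0.003]
ft_force: [0.4, -0.2, -2.1]
grip_width: 0.0197
```

Run:
```python
from h import *
goto(.6106,.0207,.17,106.3)
```

```text
t 12.33 pos [ 496.4 -224.   202. ] ang 92.73 w 19.7 F [ 0.4 -0.2 -2.1]
  offset [23.91, 12.56, 3.16] rot [0.2, 0.3, -13.6] q6pred -104.4
```

Request:
{"method": "drive_tool", "body": {
  "plan": [
    {"offset":[3,1.6,0],"delta_rot":[0,0,-2],"jaw":1},
    {"offset":[6.5,3.4,0],"delta_rot":[0,0,-4],"jaw":1},
    {"offset":[10,5.3,0],"delta_rot":[0,0,-6],"jaw":1},
    {"offset":[13.5,7.1,0],"delta_rot":[0,0,-8],"jaw":1},
    {"offset":[17,8.9,0.5],"delta_rot":[0,0,-10],"jaw":1},
    {"offset":[20,10.5,1.5],"delta_rot":[0,0,-12],"jaw":1},
    {"offset":[22.5,11.8,2.5],"delta_rot":[0,0,-13],"jaw":1},
    {"offset":[23.7,12.5,3],"delta_rot":[0,0,-13.5],"jaw":1}
  ]
}}

```text
time: 13.0
position: [0.6084, 0.0235, 0.1674]
tool_rot: [0.598, 0.801, 0.0, -0.001]
ft_force: [-0.6, -0.6, -1.8]
grip_width: 0.0196
```

Run:
```python
from h import *
camera("wrist");camera("wrist");camera("wrist")
T=wristT(); im=camera("wrist")[:,:,::-1]; cv2.imwrite("pics/w9.png",im); np.save("pics/w9T.npy",T)
goto(.6106,.0207,.10,106.3)
C=calibration("wrist")["tool_from_camera"]
print("board expected px", proj("wrist",[[s*.087,-.0008+t*.039,z] for z in(.0066,.0186) for s,t in((-1,-1),(1,-1))],C).round(1).tolist())
```

```text
t 13.2 pos [608.   19.2 168.3] ang 106.29 w 19.6 F [ 0.9  0.4 -1.2]
  offset [0.07, 0.3, 6.82] rot [-0.1, 0.0, -0.0] q6pred -104.4
board expected px [[98.6, 188.9], [457.0, 189.2], [109.8, 183.7], [446.0, 183.9]]
```

View pics/w9.png

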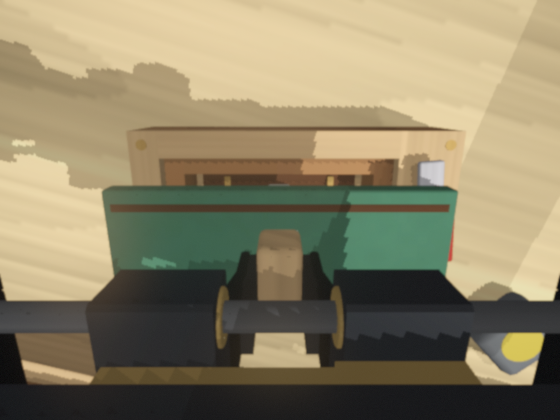

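Request:
{"method": "drive_tool", "body": {
  "plan": [
    {"offset":[0,0.1,1.5],"delta_rot":[0,0,0],"jaw":1},
    {"offset":[0,0.2,3.5],"delta_rot":[0,0,0],"jaw":1},
    {"offset":[0,0.3,5.5],"delta_rot":[0,0,0],"jaw":1},
    {"offset":[0,0.3,7],"delta_rot":[0,0,0],"jaw":1},
    {"offset":[0,0.3,7.8],"delta_rot":[0,0,0],"jaw":1},
    {"offset":[0,0.3,8],"delta_rot":[0,0,0],"jaw":1},
    {"offset":[0,0.3,8],"delta_rot":[0,0,0],"jaw":1},
    {"offset":[0,0.3,8],"delta_rot":[0,0,0],"jaw":1}
  ]
}}

```text
time: 13.87
position: [0.6122, 0.0197, 0.0893]
tool_rot: [0.6, 0.8, 0.0, 0.001]
ft_force: [0.3, 0.2, -0.3]
grip_width: 0.0197
```

Run:
```python
from h import *
w=ray("wrist",[(141,145),(450,145)],.062,np.load("pics/w9T.npy"))[:,:2]*1000
d=w[1]-w[0];print("w pins",w.round(1),np.linalg.norm(d),np.degrees(np.arctan2(*d[::-1])))
camera("wrist");camera("wrist");camera("wrist");camera("wrist")
T=wristT(); im=camera("wrist")[:,:,::-1]; cv2.imwrite("pics/w10.png",im); np.save("pics/w10T.npy",T)
goto(.6107,.0202,.0686,106.3)
```

```text
w pins [[588.5 -91.7]
 [523.6 128.3]] 229.364897520533 106.42015387815088
t 14.12 pos [612.   20.6  89.2] ang 106.27 w 19.7 F [-0.5 -0.6 -1.5]
  offset [0.0, -0.14, 2.06] rot [0.1, 0.0, -0.0] q6pred -104.4
```

View pics/w10.png

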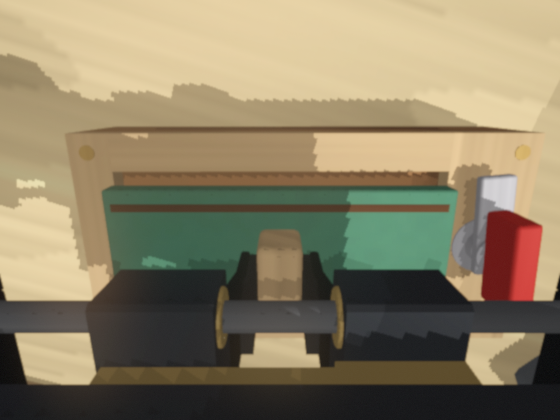

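The board is centred on the rebate (columns 106–454 against about 113–449). Lowering with a 1.4 mm tool-y correction.

Request:
{"method": "drive_tool", "body": {
  "plan": [
    {"offset":[0,-0.1,0.1],"delta_rot":[0,0,0],"jaw":1},
    {"offset":[0,-0.1,0.2],"delta_rot":[0,0,0],"jaw":1},
    {"offset":[0,-0.1,0.5],"delta_rot":[0,0,0],"jaw":1},
    {"offset":[0,-0.1,0.8],"delta_rot":[0,0,0],"jaw":1},
    {"offset":[0,-0.1,1.1],"delta_rot":[0,0,0],"jaw":1},
    {"offset":[0,-0.1,1.4],"delta_rot":[0,0,0],"jaw":1},
    {"offset":[0,-0.1,1.7],"delta_rot":[0,0,0],"jaw":1},
    {"offset":[0,-0.1,1.8],"delta_rot":[0,0,0],"jaw":1}
  ]
}}

```text
time: 14.78
position: [0.6102, 0.0204, 0.0695]
tool_rot: [0.6, 0.8, -0.0, -0.001]
ft_force: [-0.3, 0.3, -1.6]
grip_width: 0.0196
```

Run:
```python
from h import *
goto(.6107,.0202,.0686,106.3)
T=wristT(); im=camera("wrist")[:,:,::-1]; cv2.imwrite("pics/w11.png",im)
```

```text
t 14.78 pos [610.2  20.4  69.5] ang 106.26 w 19.6 F [-0.3  0.3 -1.6]
  offset [-0.03, 0.05, 0.09] rot [-0.1, -0.0, -0.0] q6pred -104.4
```

View pics/w11.png

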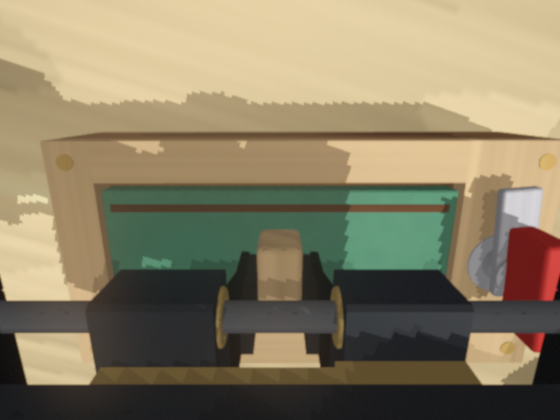

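The board is inside the rebate with no side contact. I'll seat it gently.

Request:
{"method": "drive_tool", "body": {
  "plan": [
    {"offset":[0,0,0.1],"delta_rot":[0,0,0],"jaw":1},
    {"offset":[0,0,0.1],"delta_rot":[0,0,0],"jaw":1},
    {"offset":[0,0,0.2],"delta_rot":[0,0,0],"jaw":1},
    {"offset":[0,0,0.2],"delta_rot":[0,0,0],"jaw":1},
    {"offset":[0,0,0.2],"delta_rot":[0,0,0],"jaw":1},
    {"offset":[0,0,0.2],"delta_rot":[0,0,0],"jaw":1},
    {"offset":[0,0,0.2],"delta_rot":[0,0,0],"jaw":1},
    {"offset":[0,0,0.2],"delta_rot":[0,0,0],"jaw":1}
  ]
}}

```text
time: 15.5
position: [0.6108, 0.0203, 0.0687]
tool_rot: [0.6, 0.8, 0.0, 0.0]
ft_force: [0.4, -0.4, 2.2]
grip_width: 0.02
```

Contact at 68.7 mm, where 68.6 was predicted. Releasing.

Request:
{"method": "drive_tool", "body": {
  "plan": [
    {"offset":[0,0,0],"delta_rot":[0,0,0],"jaw":2.5},
    {"offset":[0,0,0],"delta_rot":[0,0,0],"jaw":4},
    {"offset":[0,0,0],"delta_rot":[0,0,0],"jaw":4},
    {"offset":[0,0,-1],"delta_rot":[0,0,0],"jaw":4},
    {"offset":[0,0,-3],"delta_rot":[0,0,0],"jaw":4},
    {"offset":[0,-1,-6],"delta_rot":[0,0,0],"jaw":4},
    {"offset":[0,-3,-9.5],"delta_rot":[0,0,0],"jaw":4},
    {"offset":[0,-5,-13],"delta_rot":[0,0,0],"jaw":4}
  ]
}}

```text
time: 16.17
position: [0.562, 0.0063, 0.1995]
tool_rot: [0.6, 0.8, -0.0, -0.0]
ft_force: [0.2, 0.0, -0.5]
grip_width: 0.0398
```

Run:
```python
from h import *
for i in range(5): camera("wrist")
T=wristT(); im=np.ascontiguousarray(camera("wrist")[:,:,::-1]); cv2.imwrite("pics/w12.png",im); np.save("pics/w12T.npy",T)
hsv=cv2.cvtColor(im,cv2.COLOR_BGR2HSV)
red=((hsv[...,0]<6)|(hsv[...,0]>174))&(hsv[...,1]>180)
c=big(red)[0];print(cv2.boundingRect(c))
goto(.5781,.129,.20,16.3)
```

```text
(406, 234, 22, 36)
t 16.47 pos [562.4   6.4 197.8] ang 106.26 w 39.9 F [ 0.2  0.6 -0.7]
  offset [11.33, 4.94, -0.21] rot [-0.0, 0.0, 90.0] q6pred -3.7
```

View pics/w12.png

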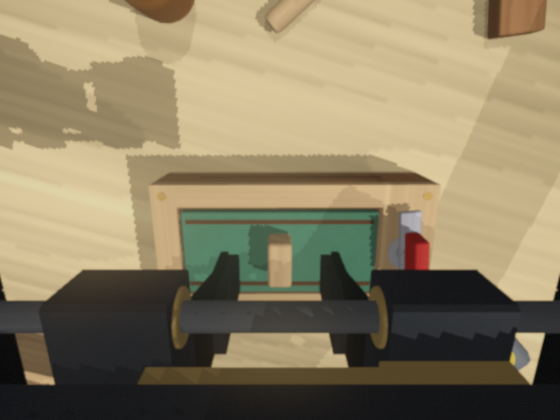

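The board sits flush in the rebate and the cam bar shows at (415,250). I'll rotate the wrist half round while moving over the cam.

Request:
{"method": "drive_tool", "body": {
  "plan": [
    {"offset":[0,0,-2],"delta_rot":[0,0,90],"jaw":4},
    {"offset":[11.3,4.9,-3],"delta_rot":[0,0,90],"jaw":4},
    {"offset":[11.3,4.9,-3],"delta_rot":[0,0,90],"jaw":4},
    {"offset":[11.3,4.9,-3],"delta_rot":[0,0,90],"jaw":4},
    {"offset":[11.3,4.9,-3],"delta_rot":[0,0,90],"jaw":4},
    {"offset":[11.3,4.9,-3],"delta_rot":[0,0,90],"jaw":4},
    {"offset":[11.3,4.9,-3],"delta_rot":[0,0,90],"jaw":4},
    {"offset":[11.3,4.9,-3],"delta_rot":[0,0,90],"jaw":4}
  ]
}}

```text
time: 17.13
position: [0.5775, 0.1295, 0.2261]
tool_rot: [0.905, 0.425, -0.002, -0.001]
ft_force: [-0.2, 0.3, 0.1]
grip_width: 0.0401
```

Run:
```python
from h import *
goto(.5781,.129,.21,-73.7)
```

```text
t 17.13 pos [577.5 129.5 226.1] ang 50.36 w 40.1 F [-0.2  0.3  0.1]
  offset [0.01, 0.08, 1.61] rot [0.1, 0.3, 124.1] q6pred 86.3
```

Request:
{"method": "drive_tool", "body": {
  "plan": [
    {"offset":[0,0.1,0],"delta_rot":[0,0,124],"jaw":4},
    {"offset":[0,0.1,0],"delta_rot":[0,0,124],"jaw":4},
    {"offset":[0,0.1,0],"delta_rot":[0,0,124],"jaw":4},
    {"offset":[0,0.1,0],"delta_rot":[0,0,124],"jaw":4},
    {"offset":[0,0.1,0],"delta_rot":[0,0,124],"jaw":4},
    {"offset":[0,0.1,0],"delta_rot":[0,0,124],"jaw":4},
    {"offset":[0,0.1,0],"delta_rot":[0,0,124],"jaw":4},
    {"offset":[0,0.1,0],"delta_rot":[0,0,124],"jaw":4}
  ]
}}

```text
time: 17.8
position: [0.5783, 0.1281, 0.226]
tool_rot: [0.998, -0.061, -0.002, 0.0]
ft_force: [0.3, -0.1, 0.8]
grip_width: 0.0399
```

Run:
```python
from h import *
goto(.5781,.129,.21,-73.7)
```

```text
t 17.8 pos [578.3 128.1 226. ] ang -7.01 w 39.9 F [ 0.3 -0.1  0.8]
  offset [-0.03, -0.08, 1.6] rot [0.2, 0.2, 66.7] q6pred 86.3
```

Request:
{"method": "drive_tool", "body": {
  "plan": [
    {"offset":[0,0,1],"delta_rot":[0,0,66.7],"jaw":4},
    {"offset":[0,0,1],"delta_rot":[0,0,66.7],"jaw":4},
    {"offset":[0,0,1],"delta_rot":[0,0,66.7],"jaw":4},
    {"offset":[0,0,1],"delta_rot":[0,0,66.7],"jaw":4},
    {"offset":[0,0,1],"delta_rot":[0,0,66.7],"jaw":4},
    {"offset":[0,0,1],"delta_rot":[0,0,66.7],"jaw":4},
    {"offset":[0,0,1],"delta_rot":[0,0,66.7],"jaw":4},
    {"offset":[0,0,1],"delta_rot":[0,0,66.7],"jaw":4}
  ]
}}

```text
time: 18.47
position: [0.5783, 0.1281, 0.216]
tool_rot: [0.847, -0.532, -0.002, 0.001]
ft_force: [0.2, 0.3, -1.3]
grip_width: 0.0395
```

Request:
{"method": "drive_tool", "body": {
  "plan": [
    {"offset":[0,0,1],"delta_rot":[0,0,9.5],"jaw":4},
    {"offset":[0,0,1],"delta_rot":[0,0,9.5],"jaw":4},
    {"offset":[0,0,1],"delta_rot":[0,0,9.5],"jaw":4},
    {"offset":[0,0,1],"delta_rot":[0,0,9.5],"jaw":4},
    {"offset":[0,0,1],"delta_rot":[0,0,9.5],"jaw":4},
    {"offset":[0,0,1],"delta_rot":[0,0,9.5],"jaw":4},
    {"offset":[0,0,1],"delta_rot":[0,0,9.5],"jaw":4},
    {"offset":[0,0,1],"delta_rot":[0,0,9.5],"jaw":4}
  ]
}}

```text
time: 19.13
position: [0.5789, 0.1279, 0.2084]
tool_rot: [0.802, -0.598, 0.0, -0.0]
ft_force: [-0.0, 0.0, 0.3]
grip_width: 0.0399
```

Run:
```python
from h import *
T=wristT(); im=np.ascontiguousarray(camera("wrist")[:,:,::-1]); cv2.imwrite("pics/w13.png",im); np.save("pics/w13T.npy",T)
hsv=cv2.cvtColor(im,cv2.COLOR_BGR2HSV)
red=((hsv[...,0]<6)|(hsv[...,0]>174))&(hsv[...,1]>150)
for c in big(red,2): print(cv2.boundingRect(c),rect(ray("wrist",c[:,0],.102,T)))
goto(.5781,.129,.082,-73.7)
```

```text
(269, 179, 18, 62) (array([579.3, 129.8]), 50.3, 10.5, 21.5)
(278, 178, 1, 1) (array([604.1, 137.1]), 0.0, 0.0, 0.0)
t 19.18 pos [578.8 127.9 208.5] ang -73.46 w 40.2 F [ 0.5 -0.6 -0.1]
  offset [-0.13, 0.04, 12.65] rot [-0.0, -0.0, 0.2] q6pred 86.3
```

View pics/w13.png

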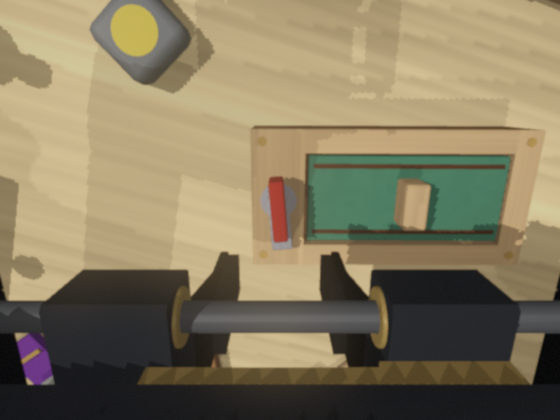

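The cam bar shows at (278,210), turned about 3–4° from the nominal angle. Descending on it.

Request:
{"method": "drive_tool", "body": {
  "plan": [
    {"offset":[-0.1,0,2.5],"delta_rot":[0,0,-2.5],"jaw":4},
    {"offset":[-0.1,0,5],"delta_rot":[0,0,-2.5],"jaw":4},
    {"offset":[-0.1,0,7.5],"delta_rot":[0,0,-2.5],"jaw":4},
    {"offset":[-0.1,0,9.5],"delta_rot":[0,0,-2.5],"jaw":4},
    {"offset":[-0.1,0,11],"delta_rot":[0,0,-2.5],"jaw":4},
    {"offset":[-0.1,0,12],"delta_rot":[0,0,-2.5],"jaw":4},
    {"offset":[-0.1,0,12.5],"delta_rot":[0,0,-2.5],"jaw":4},
    {"offset":[-0.1,0,12.6],"delta_rot":[0,0,-2.5],"jaw":4}
  ],
  "squeeze": 35
}}

```text
time: 19.85
position: [0.5782, 0.1288, 0.0817]
tool_rot: [0.814, -0.58, -0.0, 0.0]
ft_force: [0.2, 0.2, 0.2]
grip_width: 0.0401
```

Run:
```python
from h import *
camera("wrist");camera("wrist");camera("wrist");camera("wrist")
goto(.5783,.1291,.082,-71)
```

```text
t 20.05 pos [579.4 128.9  83.4] ang -70.97 w 39.6 F [-0.   0.2 -0.3]
  offset [-0.06, 0.09, 0.14] rot [-0.1, -0.0, 0.0] q6pred 83.6
```

Close, then push straight down 7 mm.

Request:
{"method": "drive_tool", "body": {
  "plan": [
    {"offset":[0,0.1,0],"delta_rot":[0,0,0],"jaw":2},
    {"offset":[0,0.1,0],"delta_rot":[0,0,0],"jaw":0.5},
    {"offset":[0,0.1,0],"delta_rot":[0,0,0],"jaw":0.5},
    {"offset":[0,0.1,0],"delta_rot":[0,0,0],"jaw":0.5},
    {"offset":[0,0.1,0],"delta_rot":[0,0,0],"jaw":0.5},
    {"offset":[0,0.1,0.3],"delta_rot":[0,0,0],"jaw":0.5},
    {"offset":[0,0.1,0.5],"delta_rot":[0,0,0],"jaw":0.5},
    {"offset":[0,0.1,0.7],"delta_rot":[0,0,0],"jaw":0.5}
  ]
}}

```text
time: 20.72
position: [0.5778, 0.1287, 0.0755]
tool_rot: [0.814, -0.581, 0.0, -0.0]
ft_force: [-0.9, 0.4, 3.3]
grip_width: 0.0115
```

Request:
{"method": "drive_tool", "body": {
  "plan": [
    {"offset":[0,0,0.1],"delta_rot":[0,0,0],"jaw":0.5},
    {"offset":[0,0,0.1],"delta_rot":[0,0,0],"jaw":0.5},
    {"offset":[0,0,0.1],"delta_rot":[0,0,0],"jaw":0.5},
    {"offset":[0,0,0.2],"delta_rot":[0,0,0],"jaw":0.5},
    {"offset":[0,0,0.2],"delta_rot":[0,0,0],"jaw":0.5},
    {"offset":[0,0,0.2],"delta_rot":[0,0,0],"jaw":0.5},
    {"offset":[0,0,0.2],"delta_rot":[0,0,0],"jaw":0.5},
    {"offset":[0,0,0.2],"delta_rot":[0,0,0],"jaw":0.5}
  ]
}}

```text
time: 21.38
position: [0.5779, 0.1287, 0.0753]
tool_rot: [0.814, -0.58, 0.0, -0.0]
ft_force: [-2.5, 1.0, 14.2]
grip_width: 0.0116
```

Bottomed out at 14 N. Now the quarter turn.

Request:
{"method": "drive_tool", "body": {
  "plan": [
    {"offset":[0,0,-0.1],"delta_rot":[0,0,-4],"jaw":0.5},
    {"offset":[0,0,-0.1],"delta_rot":[0,0,-10],"jaw":0.5},
    {"offset":[0,0,-0.1],"delta_rot":[0,0,-16],"jaw":0.5},
    {"offset":[0,0,-0.1],"delta_rot":[0,0,-22],"jaw":0.5},
    {"offset":[0,0,-0.1],"delta_rot":[0,0,-28],"jaw":0.5},
    {"offset":[0,0,-0.1],"delta_rot":[0,0,-34],"jaw":0.5},
    {"offset":[0,0,-0.1],"delta_rot":[0,0,-40],"jaw":0.5},
    {"offset":[0,0,-0.1],"delta_rot":[0,0,-46],"jaw":0.5}
  ]
}}

```text
time: 22.05
position: [0.5773, 0.1293, 0.0754]
tool_rot: [0.977, -0.214, -0.0, -0.001]
ft_force: [-2.2, 4.0, 10.2]
grip_width: 0.0117
```

Run:
```python
from h import *
goto(.5780,.1289,.0753,16.3)
print(get_obs()['moment'])
```

```text
t 22.05 pos [577.3 129.3  75.4] ang -24.71 w 11.7 F [-2.2  4.  10.2]
  offset [0.08, 0.01, 0.01] rot [-0.1, 0.0, -41.0] q6pred -3.7
[0.46283649 0.43304266 0.0081895 ]
```

Request:
{"method": "drive_tool", "body": {
  "plan": [
    {"offset":[0,0,0],"delta_rot":[0,0,-6],"jaw":0.5},
    {"offset":[0,0,0],"delta_rot":[0,0,-12],"jaw":0.5},
    {"offset":[0,0,0],"delta_rot":[0,0,-18],"jaw":0.5},
    {"offset":[0,0,0],"delta_rot":[0,0,-24],"jaw":0.5},
    {"offset":[0,0,0],"delta_rot":[0,0,-30],"jaw":0.5},
    {"offset":[0,0,0],"delta_rot":[0,0,-36],"jaw":0.5},
    {"offset":[0,0,0],"delta_rot":[0,0,-40],"jaw":0.5},
    {"offset":[0,0,0],"delta_rot":[0,0,-42],"jaw":0.5}
  ]
}}

```text
time: 22.72
position: [0.5766, 0.1293, 0.0753]
tool_rot: [0.989, 0.149, -0.001, -0.001]
ft_force: [-4.1, 1.5, 11.3]
grip_width: 0.0114
```

Run:
```python
from h import *
camera("wrist");camera("wrist")
goto(.5780,.1289,.0753,16.3)
print(get_obs()['moment'])
```

```text
t 22.82 pos [576.6 129.4  75.4] ang 16.98 w 11.7 F [-3.6  2.5 11.3]
  offset [0.12, 0.09, 0.01] rot [-0.1, 0.1, 0.7] q6pred -3.7
[ 0.38235472  0.5568274  -0.1804635 ]
```

Request:
{"method": "drive_tool", "body": {
  "plan": [
    {"offset":[0,0,0],"delta_rot":[0,0,0],"jaw":2},
    {"offset":[0,0,0],"delta_rot":[0,0,0],"jaw":4},
    {"offset":[0,0,0],"delta_rot":[0,0,0],"jaw":4},
    {"offset":[0,0,-0.5],"delta_rot":[0,0,0],"jaw":4},
    {"offset":[0,0,-3],"delta_rot":[0,0,0],"jaw":4},
    {"offset":[0,0,-7],"delta_rot":[0,0,0],"jaw":4},
    {"offset":[0,0,-11],"delta_rot":[0,0,0],"jaw":4},
    {"offset":[0,0,-14],"delta_rot":[0,0,0],"jaw":4}
  ]
}}

```text
time: 23.48
position: [0.5784, 0.1284, 0.2171]
tool_rot: [0.989, 0.148, 0.001, 0.0]
ft_force: [0.7, -0.1, 0.5]
grip_width: 0.0395
```

Run:
```python
from h import *
camera("wrist")
T=wristT(); im=np.ascontiguousarray(camera("wrist")[:,:,::-1]); cv2.imwrite("pics/w14.png",im); np.save("pics/w14T.npy",T)
im=camera("side")[:,:,::-1]; cv2.imwrite("pics/s14.png",cv2.resize(im[180:290,160:310],None,fx=5,fy=5))
goto(.5780,.1289,.0753,16.3)
```

```text
t 23.63 pos [579.6 128.5 217.5] ang 17.03 w 39.9 F [ 0.4 -0.2 -0.4]
  offset [-0.24, -0.12, 14.22] rot [0.1, -0.4, 0.7] q6pred -3.7
```

View pics/w14.png

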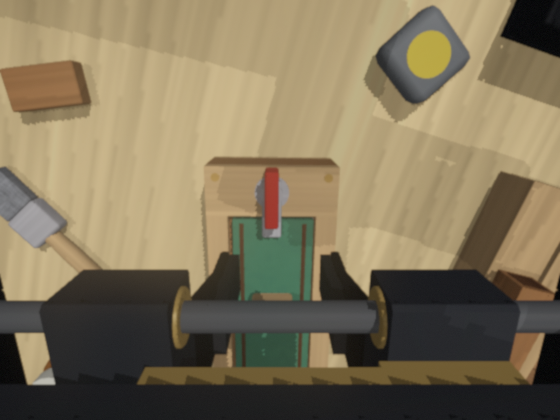

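View pics/s14.png

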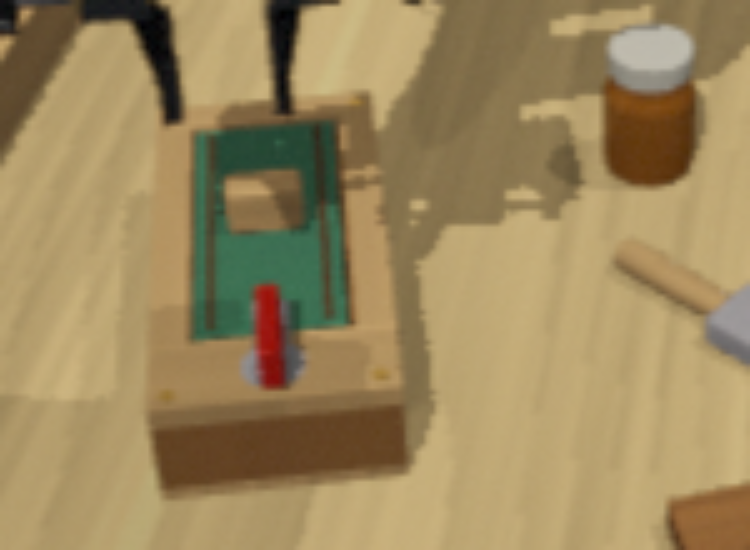

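The tongue now lies over the board's end, with the bar at (271,197), and the jar is upright. I'll check the bar angle, then press the shut fingertips on its top to confirm it is fully down.

Run:
```python
from h import *
T=np.load("pics/w14T.npy"); im=cv2.imread("pics/w14.png"); hsv=cv2.cvtColor(im,cv2.COLOR_BGR2HSV)
red=((hsv[...,0]<6)|(hsv[...,0]>174))&(hsv[...,1]>150)
c=big(red)[0]; print(cv2.boundingRect(c),rect(ray("wrist",c[:,0],.095,T)))
ys=np.arange(175,225,6); print([(y,np.where(red[y])[0].min(),np.where(red[y])[0].max()) for y in ys])
goto(.5780,.1289,.105,16.7)
```

```text
(265, 169, 13, 59) (array([576.7, 131.4]), 50.4, 10.1, -73.6)
[(np.int64(175), np.int64(266), np.int64(277)), (np.int64(181), np.int64(265), np.int64(277)), (np.int64(187), np.int64(265), np.int64(277)), (np.int64(193), np.int64(265), np.int64(277)), (np.int64(199), np.int64(265), np.int64(277)), (np.int64(205), np.int64(265), np.int64(276)), (np.int64(211), np.int64(265), np.int64(276)), (np.int64(217), np.int64(265), np.int64(276)), (np.int64(223), np.int64(266), np.int64(276))]
t 23.63 pos [579.6 128.5 217.5] ang 17.03 w 39.9 F [ 0.4 -0.2 -0.4]
  offset [-0.22, -0.11, 11.25] rot [0.1, -0.4, 0.3] q6pred -4.1
```

Bar angle is -73.6° against the chest's -73.7°, so the turn is complete. Now the press check.

Request:
{"method": "drive_tool", "body": {
  "plan": [
    {"offset":[-0.1,-0.1,2],"delta_rot":[0,0,0],"jaw":0},
    {"offset":[-0.1,-0.1,4],"delta_rot":[0,0,0],"jaw":0},
    {"offset":[-0.1,-0.1,6.5],"delta_rot":[0,0,0],"jaw":0},
    {"offset":[-0.1,-0.1,9],"delta_rot":[0,0,0],"jaw":0},
    {"offset":[-0.1,-0.1,10.5],"delta_rot":[0,0,0],"jaw":0},
    {"offset":[-0.1,-0.1,11],"delta_rot":[0,0,0],"jaw":0},
    {"offset":[-0.1,-0.1,11.2],"delta_rot":[0,0,0],"jaw":0},
    {"offset":[-0.1,-0.1,11.2],"delta_rot":[0,0,0],"jaw":0}
  ]
}}

```text
time: 24.3
position: [0.5758, 0.1291, 0.1015]
tool_rot: [0.989, 0.148, -0.001, -0.0]
ft_force: [0.2, -0.6, -0.3]
grip_width: 0.0015
```

Request:
{"method": "drive_tool", "body": {
  "plan": [
    {"offset":[0,0,0.1],"delta_rot":[0,0,0],"jaw":0},
    {"offset":[0,0,0.3],"delta_rot":[0,0,0],"jaw":0},
    {"offset":[0,0,0.5],"delta_rot":[0,0,0],"jaw":0},
    {"offset":[0,0,0.7],"delta_rot":[0,0,0],"jaw":0},
    {"offset":[0,0,0.9],"delta_rot":[0,0,0],"jaw":0},
    {"offset":[0,0,1.1],"delta_rot":[0,0,0],"jaw":0},
    {"offset":[0,0,1.2],"delta_rot":[0,0,0],"jaw":0},
    {"offset":[0,0,1.2],"delta_rot":[0,0,0],"jaw":0}
  ]
}}

```text
time: 24.97
position: [0.5771, 0.1293, 0.095]
tool_rot: [0.989, 0.148, 0.002, 0.0]
ft_force: [-5.2, -1.2, 25.9]
grip_width: 0.0005
```

The bar top takes 26 N at z = 95.0 mm, exactly the fully-down height (62 + 40 − 7). Retreating clear.

Request:
{"method": "drive_tool", "body": {
  "plan": [
    {"offset":[0,0,-1],"delta_rot":[0,0,0],"jaw":0},
    {"offset":[0,0,-3],"delta_rot":[0,0,0],"jaw":0},
    {"offset":[0,0,-6],"delta_rot":[0,0,0],"jaw":0},
    {"offset":[0,0,-9],"delta_rot":[0,0,0],"jaw":0},
    {"offset":[0,-4,-12],"delta_rot":[0,0,0],"jaw":0},
    {"offset":[0,-8,-15],"delta_rot":[0,0,0],"jaw":0},
    {"offset":[0,-10,-16],"delta_rot":[0,0,0],"jaw":0},
    {"offset":[0,-10,-16],"delta_rot":[0,0,0],"jaw":0}
  ]
}}

```text
time: 25.63
position: [0.5474, 0.2305, 0.2555]
tool_rot: [0.989, 0.15, 0.005, -0.002]
ft_force: [-0.1, -1.2, 0.1]
grip_width: 0.0003
```

Run:
```python
from h import *
for i in range(4): camera("top")
T=wristT(); im=np.ascontiguousarray(camera("wrist")[:,:,::-1]); cv2.imwrite("pics/w15.png",im)
print(get_obs()['joint_velocities'].round(3),get_obs()['position'])
im=camera("side")[:,:,::-1]; cv2.imwrite("pics/s15.png",cv2.resize(im[180:290,160:310],None,fx=5,fy=5))
```

```text
[-0.011  0.009  0.001  0.005  0.003  0.002] [0.54652595 0.22374649 0.24916764]
```

View pics/w15.png

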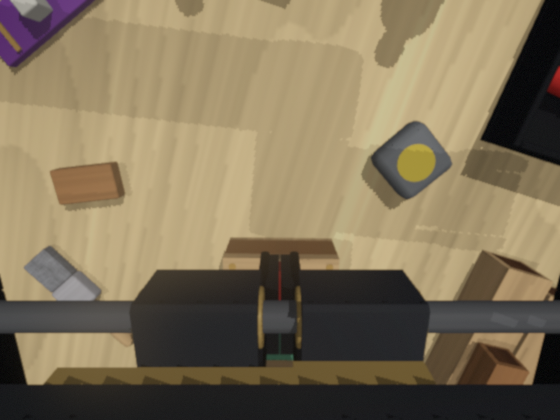

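View pics/s15.png

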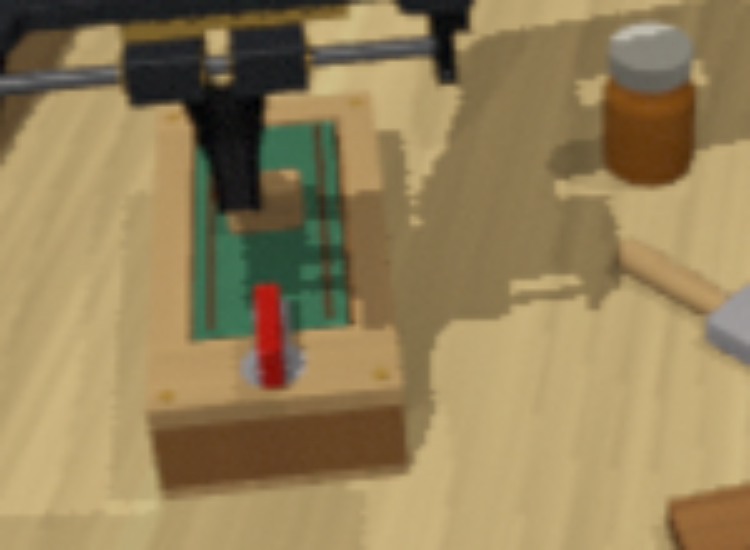

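The side view shows the board flush in the chest, the cam bar along the chest with its tongue over the board, the jar upright, and the arm clear. Handing in.

```bash
python3 -c "
from rig import *
print(hand_in())"
```

```text
the job is handed in; nothing more can be done
None
```

The wind chest is closed and locked, and I handed the job in at about 26 s of the 72 s allowed. `hand_in()` gives no verdict, so the checks below are my own.

- **Pallet:** It was set on the well floor and released. In the wrist picture afterwards its handle was within about 1 px of where it should appear for flat and centred.
- **Board:** It was lowered into the rebate without touching the sides. It made contact at 68.7 mm tool height, where 68.6 mm was predicted, and looked flush in the pictures after release.
- **Cam:** It was pushed down to its stop and turned to -73.6°, against the chest's -73.7°. Pressing on the bar top met 26 N at z = 95.0 mm, which is exactly the fully-down height.
- **Jar and arm:** The jar was upright in the last side view. The arm was about 15 cm up and touching nothing.

Two readings disagreed with what I expected:
- **Pallet contact height:** It touched the floor about 4 mm earlier than I predicted, and I pressed it with about 33 N before releasing. The predicted height was probably wrong because I read the tool height while the arm was still settling.
- **Cam start angle:** The bar was measured about 4–5° from its nominal angle before the turn, so I gripped it turned by about 2.5°. The full-turn reading above came after that.

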